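# Slide a heavy battery into its hold-down cradle

### The job

Slide the heavy loose battery along the bench into the empty yellow hold-down cradle until it stands square and fully home against the back stop: push it with the fingers low down near its base so that it slides upright, and never lift or tip it. Then push the green tab of that cradle's raised hold-down bar over towards you and all the way down, so that the bar lies across the front of the battery, and take the hand away. Leave the stored battery and the other things on the bench where they are.

Things in the scene. Friction and masses are not known exactly. Their poses are not given: they have to be found in the camera images.
- battery: the loose sealed battery to push: black case, blue band, grey lid, about 2 to 2.7 kg; 65 (x, front to back) x 151 (y) x 94 mm high, terminals on its rear (+x) corners up to 101 mm. Origin: centre of its underside. Slides at 9 to 19 N; pushed higher than 45 mm on a wide face it may tip. Starts upright on the bench before the empty cradle's mouth, up to 55 mm to one side and 0.3 rad askew
- cradle: the empty yellow steel cradle, fixed on the bench, with no floor plate: the battery slides on the bench. Origin: on the bench, where the underside's centre of a fully home battery belongs; x points into the cradle, a home battery has the same yaw. Back stop: two cross bars, front faces at x = +32.5 mm. Side posts at x = 15, y = +-95 mm, 118 mm high; rear posts 90 mm high
- cradle_mouth (a point): middle of the empty cradle's mouth on the bench, 72 mm before its origin (-x). Side guides 30 mm high with inner faces at y = +-84 mm run from x = -45 mm (cradle frame) to the back; in front of that their ends flare outward to y = +-97 mm at the mouth
- hold_bar (a joint): hinge of the empty cradle's hold-down bar, a 216 mm wide steel hoop; axis along the cradle's y at x = +15, z = 106 mm. 0 = fully down (end stop): the hoop slopes 0.22 rad below level towards the mouth, its cross bar (63 mm from the axis) across the battery's front. 1.79 = upright, more = leaning back; 1.7 to 1.95 rad at the start. Stiff: stays where left, 1 to 4 N on the tab moves it
- hold_bar_tab (a point): centre of the outer side (upper when down, rear when raised) of the green tab (36 mm long, 52 mm wide, 6 mm thick) at the middle of that bar, 79 mm from the hinge axis, 5 mm off the hoop's plane; the tab's end is 97 mm from the axis. Moves with the bar; 94 mm above the bench when down. Push on this side to swing the bar over towards the mouth and down
- full_cradle: the same kind of cradle with its bar down over the stored battery; same axes. Which cradle is on the left varies
- stored_battery: white battery of the same size, already held in the full cradle: leave it alone
- bearing: steel wheel bearing lying on the bench in front of the full cradle, 68 mm across, 26 mm high, origin at the centre of its underside; leave it alone
- grease_jar: white jar with red lid, 60 mm across, 65 mm high, beside the cradles; leave it alone
- spray_can: spray can, 58 mm across, 175 mm high, beside the cradles; leave it alone
- carton: cardboard carton 90 x 110 x 100 mm at the side; leave it alone
- wrench: open-ended wrench 190 mm long lying behind the cradles; leave it alone
- nut_dish: steel dish 100 mm across, 35 mm high, behind the cradles; leave it alone
Not all that is in view belongs to the job. Leave any red or turquoise look-alike of the battery alone.

How it is judged:
By the outcome, as a careful person would: the job done as asked, in the order asked, and still so for the second after the job is handed in, with the robot touching nothing.
It also fails if it takes over 64 s, if anything falls off the work surface, if the arm or the gripper's body presses on something with over 40 N, if the wrist force passes 120 N, or if a joint passes its speed limit or range.

### The arm

A 6-joint arm with a two-finger parallel gripper is mounted at the origin on the work surface. World frame = base frame: x ahead of the robot, y to its left, z up, the work surface at z = 0. Lengths are in mm, angles in degrees, forces in N, time in s.
With the tool pointing down it reaches from about 300 to 950 mm from the base axis. Payload 3.1 kg.
Tool frame: the origin (TCP) lies between the finger pads; the fingertips stand robot.finger_overhang ahead of it and the grasp point (between the pads) lies 6 mm ahead of it (robot.finger_overhang is the distance from the TCP to the fingertips, in mm); z points along the fingers, y is the direction in which the jaws open and shut (so a half turn about z gives the same grasp; the last joint's range is limited). The gripper opens to 85 mm and grips with 20 to 120 N. Pads are 22 mm wide; open, the fingers measure 114 mm over their backs; the gripper's body (76 mm by 85 mm) begins 54 mm behind the grasp point. The pads swing forward as they close: fully open they stand 13 mm farther back than shut.
Start: joints at [63.558, 17.653, 93.61, -0, 68.738, -3.994], TCP at [238.684, 577.635, 256.272] pointing down, gripper open.
Joint ranges: [-175.34, 175.34], [-45.06, 112.39], [2.9, 150.54], [-68.45, 248.45], [3.09, 151.38], [-168.51, 168.51]. Speed limits (degrees/s): [159.86, 159.86, 180, 180, 180, 180].

### API

Orientations are given as [roll, pitch, yaw] about the fixed x, y, z axes, in that order (R = Rz(yaw) Ry(pitch) Rx(roll)).
In Python, from bench import sensors, eyes, order, nets, robot gives the robot as it stands.
- The arm moves only by the tool drive_tool, never from a script. Its argument "commands" is a list of rows, each an object with "delta_rot": the turn, a rotation vector about the tool's x, y, z in rad, a list of three; "translation": the shift along the tool's x, y, z in mm, a list of three; "claw": the closure, from 0 (fully open) to 1 (shut). In form: [{"delta_rot": [rx, ry, rz], "translation": [tx, ty, tz], "claw": claw}, ...]. A call has 1 to 12 rows; each row shifts and turns the commanded pose from where the row before left it, along the tool's axes as they then stand; what a row does not reach is not made up. A row lasts 1/8 s, in which the tool goes at most 62.5 mm and 10.7 degrees, less where a joint would pass 70% of its speed; a pose out of reach is approached as far as the arm can. A call with a gripper value outside its range is refused whole. The fingers move at their own pace and stop on an object; "squeeze" is the grip in N (left out, the last holds). Time passes only in rows, so rows that do not move let the fingers close. It gives the time, the measured TCP pose, the force and the opening at its end, in the units of the state.
- sensors.observe(): the state, without advancing time (a new reading comes with each control period).
- eyes.camera(name): name is "side" or "top"; returns the picture (384x512x3 uint8, red, green, blue); there is no depth.
- eyes.calibration(name): a dict with "fx", "fy", "cx", "cy" (pixels), "k1" (the pictures are not rectified: a ray, as slopes to the right and down, at radius r is drawn at 1 + k1 r^2 times it, then the intrinsics apply), "camera_from_world" (4x4, takes a point from world to camera coordinates). Camera axes: x right, y up, looking along -z (the intrinsics and any distortion apply to the point x, -y, -z); pixel columns grow to the right and rows downward; lengths in mm; the calibration is good to about 2 mm. A picture is of the moment at which its call begins. calibration takes no time and is no camera call.
- order.job_done(): hands the job in, once; it reports no verdict.
Trained networks look in the newest picture that a camera, given by its name, has taken for a name from the list of things; names that differ only in an ending like _2 or _b are one class to them, and where a whole thing is asked for, a point or a joint stands for the part that bears it (a point fixed in the world has none). Each returns a list of dicts, best first, with "p" (0 to 1); they miss things now and then, are a little off and sometimes report something else, mostly with a low value. They report only what shows in the picture. A call takes as long as a camera call. They do not tell look-alikes from the thing itself.
- nets.search_frame(camera, target): "extent" ([left, top, width, height] in pixels, round what is visible of it).
- nets.pinpoint(camera, target): "centre" ([column, row] in pixels: a listed point, or the origin of a listed thing).
The state is a dict: "time": time; "q": joint angles; "joint_vel": joint speeds; "joint_efforts": joint torques, N m; "ee_pos": TCP position; "ee_rot": TCP orientation; "contact_force": force on the tool from outside, world axes, zero at the start; "wrist_torque": the same for the moment, N m; "width": finger opening in mm.
Only numpy, scipy, OpenCV 4.12 (cv2) and the standard library are available. Lean on these libraries where they do the work, as an engineer would, in place of code of your own. Each camera call takes 0.05 s, during which the arm holds its last target.

## Working session

There is one attempt and no reset: what is moved stays moved. The work goes in short steps, Python scripts to look and compute and a tool call to move; the robot and the scene stay as the last step left them, time stands still between calls to the robot, and variables do not carry over. Pictures are saved under pics/ and viewed, and the job is handed in when it is done.

Besides the shell and the picture viewer there is one more tool, called after "Request:" as name([rows], argument=value, ...), one row to a line, values as JSON. drive_tool: Moves the arm, as the interface text tells. Its arguments: {"type":"object","properties":{"commands":{"type":"array","items":{"type":"object","properties":{"delta_rot":{"type":"array","items":{"type":"number"}},"translation":{"type":"array","items":{"type":"number"}},"claw":{"type":"number"}}}},"squeeze":{"type":"number"}},"required":["commands"]}

```bash
mkdir -p pics; ls
python3 - <<'E'
from bench import sensors, eyes, order, nets, robot
import cv2
print(sensors.observe()); print(robot.finger_overhang)
for n in("side","top"):
    im=eyes.camera(n); cv2.imwrite(f"pics/{n}0.png",im[:,:,::-1]); print(n,eyes.calibration(n))
    for t in ["battery","cradle","cradle_mouth","hold_bar_tab","stored_battery","full_cradle"]:
        try:
            print(t,[(x['p'],x['centre']) for x in nets.pinpoint(n,t)][:4],[(x['p'],x['extent']) for x in nets.search_frame(n,t)][:4] if t!="cradle_mouth" else '')
        except Exception as e: print(t,e)
E
```

```text
pics
{'time': 0.0, 'q': array([ 6.35594410e+01,  1.77056587e+01,  9.36902778e+01,  2.22890251e-03,
        6.87357719e+01, -3.99184186e+00]), 'joint_vel': array([ 0.06693273, -0.03070312,  0.04269543, -0.02497497, -0.02013955,
       -0.06083168]), 'joint_efforts': array([ 6.96345815e-04, -4.15243399e+01, -2.76668000e+01,  2.83098302e-05,
        1.01083770e-02,  1.02892577e-05]), 'ee_pos': array([238.31828797, 576.95449277, 255.02815484]), 'ee_rot': array([-1.79868756e+02, -1.12390472e-02,  1.57550459e+02]), 'contact_force': array([-0.29488096,  0.02032763,  0.87389335]), 'wrist_torque': array([-0.07598104,  0.02274643,  0.04318683]), 'width': 85.28516754620549}
25.0
side {'fx': 445.0771324555147, 'fy': 445.0771324555147, 'cx': 256.46671317107297, 'cy': 186.55725249667483, 'k1': -0.15053147292703528, 'camera_from_world': array([[ 9.25452963e-01, -3.78859882e-01,  1.41543168e-03,
        -5.48049520e+02],
       [ 2.11237417e-01,  5.19090488e-01,  8.28205180e-01,
        -1.84125628e+02],
       [-3.14508454e-01, -7.66165945e-01,  5.60423213e-01,
        -1.43906144e+03],
       [ 0.
[... 1174 characters left out ...]
3],
       [ 0.00000000e+00,  0.00000000e+00,  0.00000000e+00,
         1.00000000e+00]])}
battery [(0.95, [137.4, 249.3]), (0.85, [200.1, 229.8]), (0.77, [260.7, 259.8]), (0.56, [316.7, 249.8])] [(0.89, [172.6, 212.4, 51.0, 29.1]), (0.79, [239.2, 243.1, 44.4, 39.9]), (0.73, [290.5, 239.0, 52.8, 24.7])]
cradle [(0.79, [200.8, 186.1]), (0.69, [188.2, 173.8])] [(0.74, [156.5, 169.6, 70.7, 12.1]), (0.72, [158.2, 165.1, 70.6, 38.4])]
cradle_mouth [] 
hold_bar_tab [(0.77, [189.3, 172.7])] [(0.49, [160.0, 170.0, 67.9, 13.8])]
stored_battery [(0.61, [275.3, 187.5])] [(0.56, [255.1, 172.3, 47.9, 23.9])]
full_cradle [(0.87, [275.3, 184.3]), (0.21, [240.8, 146.3])] [(0.79, [244.4, 166.6, 68.9, 39.4])]
```

Run:
```python
import cv2
a=cv2.imread("pics/side0.png");b=cv2.imread("pics/top0.png")
cv2.imwrite("pics/side0c.png",cv2.resize(a[110:310,130:380],None,fx=3,fy=3,interpolation=cv2.INTER_CUBIC))
cv2.imwrite("pics/top0c.png",cv2.resize(b[130:300,100:350],None,fx=3.2,fy=3.2,interpolation=cv2.INTER_CUBIC))
```

```text
(no output)
```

View pics/side0c.png

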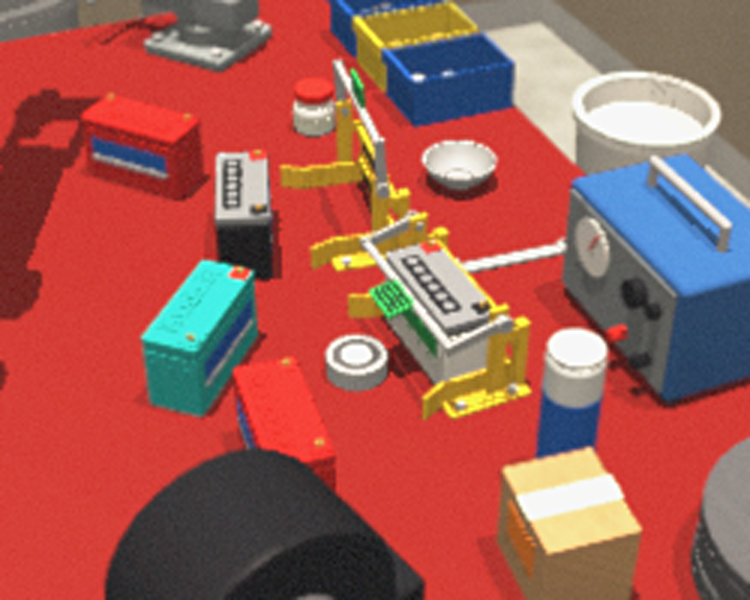

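View pics/top0c.png

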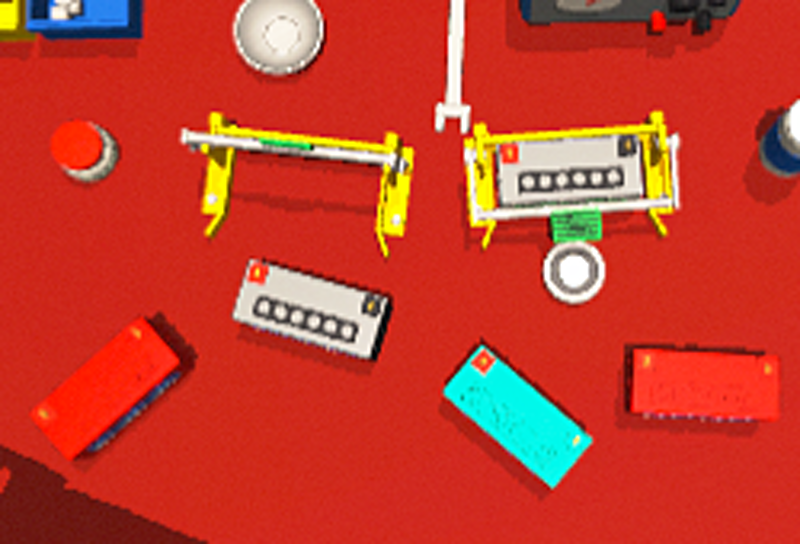

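View pics/top0.png

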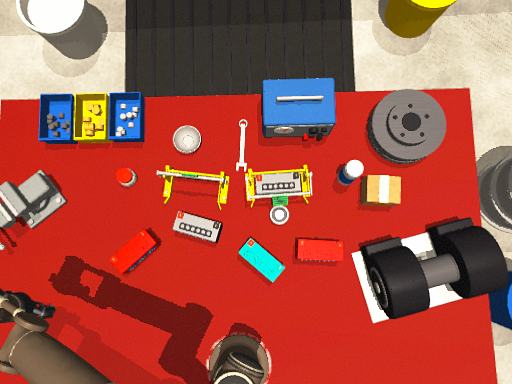

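```bash
cat > h.py <<'E'
import numpy as np, cv2
from bench import sensors, eyes, order, nets, robot
def proj(n,P):
    c=eyes.calibration(n); P=np.atleast_2d(P); M=c["camera_from_world"]
    q=P@M[:3,:3].T+M[:3,3]; u=np.c_[q[:,0],-q[:,1]]/(-q[:,2:3])
    r2=(u**2).sum(1,keepdims=True); u=u*(1+c["k1"]*r2)
    return u*[c["fx"],c["fy"]]+[c["cx"],c["cy"]]
def back(n,uv,z):
    c=eyes.calibration(n); M=c["camera_from_world"]; out=[]
    for p in np.atleast_2d(uv):
        d=(np.array(p)-[c["cx"],c["cy"]])/[c["fx"],c["fy"]]; u=d.copy()
        for _ in range(20): u=d/(1+c["k1"]*(u@u))
        R=M[:3,:3]; o=-R.T@M[:3,3]; w=R.T@np.array([u[0],-u[1],-1])
        out.append(o+w*(z-o[2])/w[2])
    return np.array(out)
def tf(pose,L):
    x,y,a=pose; L=np.atleast_2d(L).astype(float); c,s=np.cos(a),np.sin(a)
    return np.c_[x+c*L[:,0]-s*L[:,1], y+s*L[:,0]+c*L[:,1], L[:,2]]
def crop(im,x0,y0,x1,y1,f): return cv2.resize(im[y0:y1,x0:x1],None,fx=f,fy=f,interpolation=cv2.INTER_CUBIC)
def box(h=94,l=75.5,w=32.5): return np.array([[sx*w,sy*l,z] for z in(0,h) for sx,sy in((1,1),(1,-1),(-1,-1),(-1,1))])
E
python3 - <<'E'
from h import *
b=cv2.imread("pics/top0.png");a=cv2.imread("pics/side0.png")
cv2.imwrite("pics/t1.png",crop(b,150,155,240,255,6))
cv2.imwrite("pics/s1.png",crop(a,190,120,290,220,6))
E
```

```text
(no output)
```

View pics/t1.png

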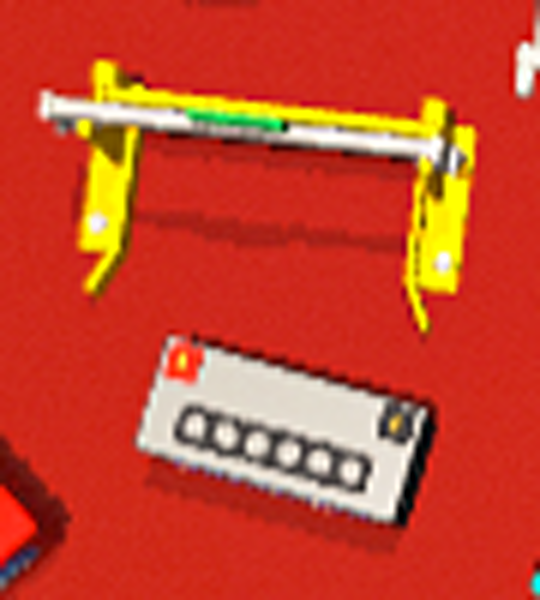

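View pics/s1.png

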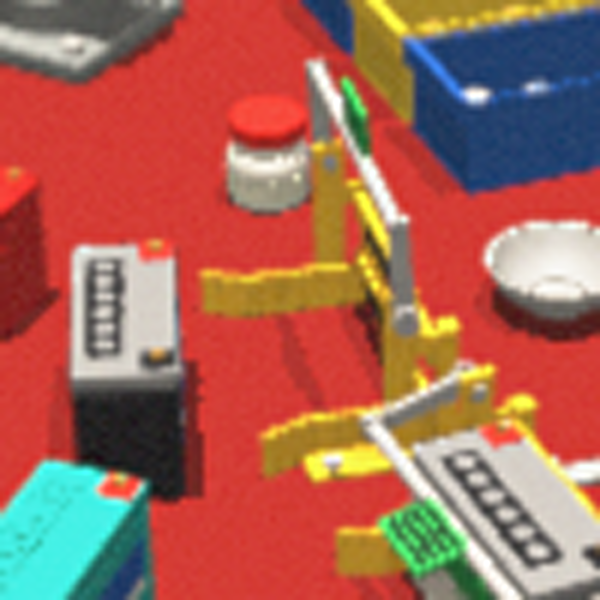

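```bash
cat > fit1.py <<'E'
from h import *
from scipy.optimize import least_squares
T=lambda p:np.array(p)/6+[150,155]-0.0
S=lambda p:np.array(p)/6+[190,120]
# battery
L=np.array([[32.5,75.5,94],[32.5,-75.5,94],[-32.5,-75.5,94],[-32.5,75.5,94]])
tu=T([[170,338],[430,405],[398,523],[137,446]])
su=S([[153,243],[183,377],[72,378],[72,247]])
SL=np.array([[32.5,75.5,94],[32.5,-75.5,94],[-32.5,-75.5,94],[-32.5,75.5,94]])
f=lambda p:np.r_[(proj("top",tf(p,L))-tu).ravel(),(proj("side",tf(p,SL))-su).ravel()]
r=least_squares(f,[550,150,-0.2]); print("bat",r.x,np.degrees(r.x[2])); print(np.round(r.fun.reshape(-1,2),1))
r2=least_squares(lambda p:f(p)[:8],r.x); print("top only",r2.x)
CL=np.array([[-72,97,30],[-72,-97,30],[-45,84,30],[-45,-84,30]])
ct=T([[92,292],[424,330],[127,248],[412,285]])
cs=S([[203,270],[264,435]]) 
g=lambda p:np.r_[(proj("top",tf(p,CL))-ct).ravel(),(proj("side",tf(p,CL[:2]))-cs).ravel()]
r=least_squares(g,[680,150,-0.1]); print("cr",r.x,np.degrees(r.x[2])); print(np.round(r.fun.reshape(-1,2),1))
r2=least_squares(lambda p:g(p)[:8],r.x); print("top only",r2.x)
c=r.x
im=cv2.imread("pics/top0.png"); sm=cv2.imread("pics/side0.png")
E
python3 fit1.py
```

```text
bat [ 4.62186865e+02  1.25487204e+02 -2.71936809e-01] -15.58083143373174
[[-0.3  0.6]
 [-0.   0.6]
 [ 0.3 -0.1]
 [-0.1  1.5]
 [ 3.1 -0.3]
 [ 0.1 -1. ]
 [ 0.1  0. ]
 [-0.5  0. ]]
top only [ 4.64358040e+02  1.25360283e+02 -2.89133737e-01]
cr [ 6.08463078e+02  1.36304638e+02 -1.42984033e-01] -8.192381642700363
[[ 0.4 -0.1]
 [ 0.2  0.2]
 [-0.6  0. ]
 [-0.5 -0.4]
 [ 0.2  0.8]
 [-0.2  0.2]]
top only [ 6.08263707e+02  1.35784090e+02 -1.45185128e-01]
```

```bash
cat >> fit1.py <<'E'
bp=[463.8,125.4,-0.284]; cp=[608.4,136.1,-0.144]
def draw(n,im,pts,col):
    for p in proj(n,pts): cv2.circle(im,tuple(int(round(v*16)) for v in p*6+2.5),16*4,col,1,cv2.LINE_AA,4)
bigt=cv2.resize(im,None,fx=6,fy=6,interpolation=cv2.INTER_CUBIC);bigs=cv2.resize(sm,None,fx=6,fy=6,interpolation=cv2.INTER_CUBIC)
crl=[[-72,97,30],[-72,-97,30],[-45,84,30],[-45,-84,30],[15,95,118],[15,-95,118],[32.5,84,90],[32.5,-84,90],[15,108,106],[15,-108,106]]
def bar(phi,y=0,r=79,o=5):
    b=phi-.22; return [15-r*np.cos(b)+o*np.sin(b),y,106+r*np.sin(b)+o*np.cos(b)]
barl=[bar(1.85),bar(1.85,26,97,5),bar(1.85,-26,97,5),bar(1.85,104,63,0),bar(1.85,-104,63,0)]
for n,big in(("top",bigt),("side",bigs)):
    draw(n,big,tf(bp,box()),(255,0,255)); draw(n,big,tf(cp,crl),(255,255,0)); draw(n,big,tf(cp,barl),(0,0,0))
cv2.imwrite("pics/ovt.png",bigt[155*6:255*6,150*6:240*6]); cv2.imwrite("pics/ovs.png",bigs[120*6:220*6,190*6:290*6])
for nm,l in dict(red=[[145,320],[185,360],[75,458],[30,412]],turq=[[482,343],[592,435],[553,488],[445,390]]).items():
    print(nm,back("top",np.array(l)/3.2+[100,130],94).round(0)[:,:2].tolist())
print("battery corners",tf(bp,box())[:4,:2].round().tolist())
c,s=np.cos(cp[2]),np.sin(cp[2]); d=np.array(bp[:2])-cp[:2]; print("rel",c*d[0]+s*d[1],-s*d[0]+c*d[1],np.degrees(bp[2]-cp[2]))
E
python3 fit1.py|tail -4
```

```text
red [[456.0, 298.0], [414.0, 256.0], [316.0, 368.0], [364.0, 415.0]]
turq [[424.0, -52.0], [328.0, -162.0], [276.0, -121.0], [377.0, -12.0]]
battery corners [[516.0, 189.0], [474.0, 44.0], [411.0, 62.0], [454.0, 207.0]]
rel -141.5678955362911 -31.339766326916944 -8.021409131831524
```

View pics/ovt.png

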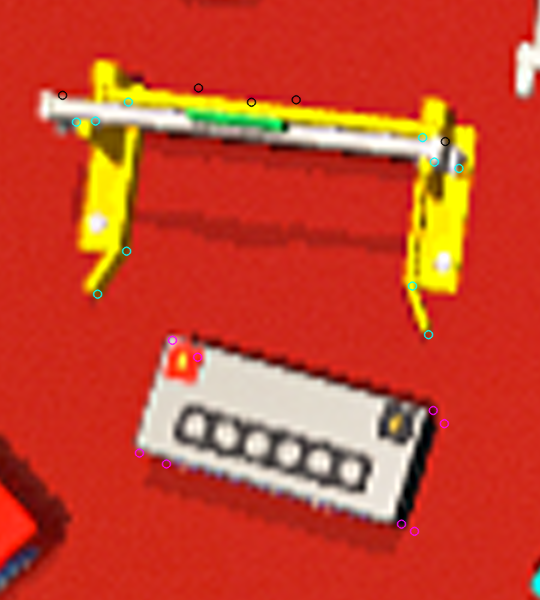

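View pics/ovs.png

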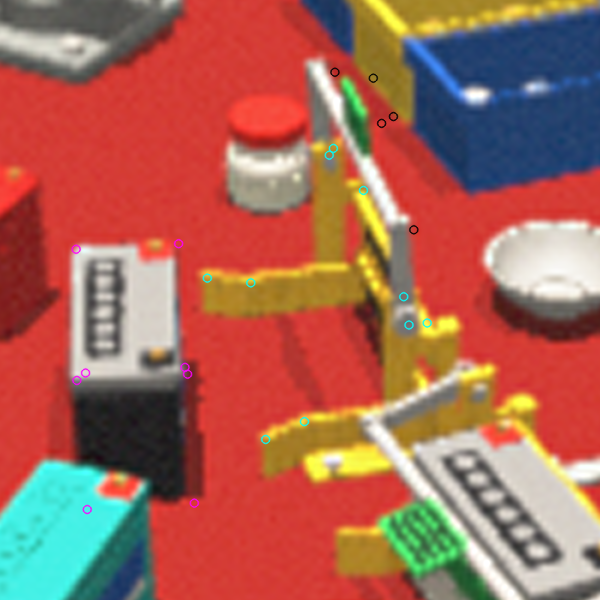

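Candidates in the top picture are red at (135,250), turquoise at (262,260), red at (320,250), the stored white battery at (278,183), and the grey-lidded black case at (197,227). The last one fits the description. In the close crop it shows a grey lid, black sides and a blue band, standing in front of the empty left cradle at (195,180). The model overlays land on its corners.

Request:
drive_tool([
  {"translation":[-26,-28,0],"delta_rot":[0,0,-0.009],"claw":0},
  {"translation":[-26,-28,0],"delta_rot":[0,0,-0.009],"claw":0},
  {"translation":[-26,-28,0],"delta_rot":[0,0,-0.009],"claw":0},
  {"translation":[-26,-28,0],"delta_rot":[0,0,-0.009],"claw":0},
  {"translation":[-26,-28,0],"delta_rot":[0,0,-0.009],"claw":0},
  {"translation":[-26,-28,0],"delta_rot":[0,0,-0.009],"claw":0},
  {"translation":[-26,-28,0],"delta_rot":[0,0,-0.009],"claw":0},
  {"translation":[-26,-28,0],"delta_rot":[0,0,-0.009],"claw":0},
  {"translation":[-26,-28,0],"delta_rot":[0,0,-0.009],"claw":0},
  {"translation":[-26,-28,0],"delta_rot":[0,0,-0.009],"claw":0},
  {"translation":[-26,-28,0],"delta_rot":[0,0,-0.009],"claw":0},
  {"translation":[-26,-28,0],"delta_rot":[0,0,-0.009],"claw":0},
])

```text
time: 2.7
ee_pos: [420.2, 155.5, 256.6]
ee_rot: [180.0, 0.0, 163.8]
contact_force: [0.6, 0.6, -0.5]
width: 85.5
```

Request:
drive_tool([
  {"translation":[0,0,0],"delta_rot":[0,-0.14,0],"claw":0},
  {"translation":[0,0,0],"delta_rot":[0,-0.14,0],"claw":0},
  {"translation":[0,0,0],"delta_rot":[0,-0.14,0],"claw":0},
  {"translation":[0,0,0],"delta_rot":[0,-0.14,0],"claw":0},
  {"translation":[0,0,0],"delta_rot":[0,-0.14,0],"claw":0},
  {"translation":[0,0,0],"delta_rot":[0,0,0],"claw":0},
  {"translation":[0,0,0],"delta_rot":[0,0,0],"claw":0},
])

```text
time: 3.58
ee_pos: [420.2, 157.1, 257.0]
ee_rot: [179.9, 40.0, 163.7]
contact_force: [-0.5, -0.0, -0.8]
width: 85.2
```

```bash
cat >> h.py <<'E'
from scipy.spatial.transform import Rotation as Ro
def pose():
    s=sensors.observe(); return np.array(s["ee_pos"]),Ro.from_euler("xyz",s["ee_rot"],degrees=True),s
def go(pos,head,tilt,n):
    """tool-frame per-row shift and rotvec to reach TCP pos with forward heading (deg), tilt tip-forward"""
    p,R,s=pose(); Rt=Ro.from_euler("xyz",[180,tilt,head+180],degrees=True)
    print("now",p.round(1),R.as_euler("xyz",degrees=True).round(1),"F",s["contact_force"].round(1),"t",round(s["time"],2))
    rv=(R.inv()*Rt).as_rotvec()/n
    # shift applied before turn in each row: sum_k R*exp(k rv) t = D
    A=sum((R*Ro.from_rotvec(rv*k)).as_matrix() for k in range(n)); t=np.linalg.solve(A,np.array(pos)-p)
    print("rows",n,"translation",t.round(2),"rot",rv.round(4)); return t,rv
E
python3 -c "
from h import *
go([394.7,145.6,120],-16.3,40,6)
go([394.7,145.6,33],-16.3,40,9)"
```

```text
now [420.2 157.1 257. ] [179.9  40.  163.7] F [-0.5 -0.  -0.8] t 3.58
rows 6 translation [17.4  -3.04 15.2 ] rot [0.0002 0.0001 0.    ]
now [420.2 157.1 257. ] [179.9  40.  163.7] F [-0.5 -0.  -0.8] t 3.58
rows 9 translation [17.81 -2.03 17.54] rot [0.0001 0.0001 0.    ]
```

Request:
drive_tool([
  {"translation":[17.4,-3,15.2],"claw":0},
  {"translation":[17.4,-3,15.2],"claw":0},
  {"translation":[17.4,-3,15.2],"claw":0},
  {"translation":[17.4,-3,15.2],"claw":0},
  {"translation":[17.4,-3,15.2],"claw":0},
  {"translation":[17.4,-3,15.2],"claw":0},
  {"translation":[0,0,0],"claw":0},
])

```text
invalid input
```

```bash
python3 -c "
from h import *
go([394.7,145.6,34],-16.3,40,5)
im=eyes.camera('side')[:,:,::-1]; cv2.imwrite('pics/s2.png',crop(im,130,110,290,240,5))
"
```

```text
now [420.2 157.1 257. ] [179.9  40.  163.7] F [-0.5 -0.  -0.8] t 3.58
rows 5 translation [31.94 -3.65 31.42] rot [0.0002 0.0001 0.    ]
```

View pics/s2.png

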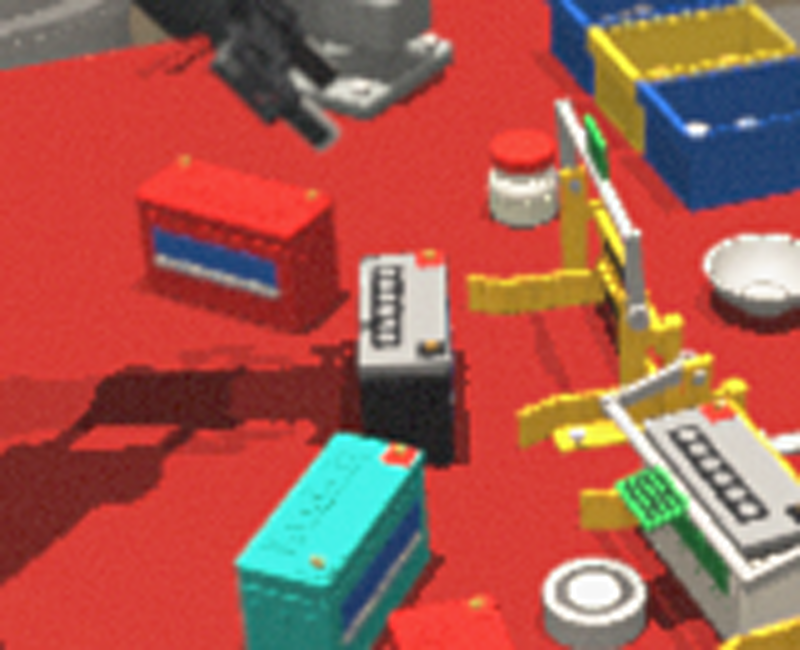

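The gripper is tilted tip-forward above and behind the battery. The drive call was refused because `delta_rot` was missing, so I'm resending it.

Request:
drive_tool([
  {"translation":[17.4,-3,15.2],"delta_rot":[0,0,0],"claw":0},
  {"translation":[17.4,-3,15.2],"delta_rot":[0,0,0],"claw":0},
  {"translation":[17.4,-3,15.2],"delta_rot":[0,0,0],"claw":0},
  {"translation":[17.4,-3,15.2],"delta_rot":[0,0,0],"claw":0},
  {"translation":[17.4,-3,15.2],"delta_rot":[0,0,0],"claw":0},
  {"translation":[17.4,-3,15.2],"delta_rot":[0,0,0],"claw":0},
  {"translation":[0,0,0],"delta_rot":[0,0,0],"claw":0},
])

```text
time: 4.5
ee_pos: [391.8, 148.7, 137.5]
ee_rot: [-179.5, 38.7, 163.7]
contact_force: [-0.8, -0.7, 0.0]
width: 85.5
```

```bash
python3 -c "
from h import *
go([394.7,145.6,36],-16.3,40,5)
im=eyes.camera('side')[:,:,::-1]; cv2.imwrite('pics/s3.png',crop(im,130,110,290,240,5))
"
```

```text
now [391.8 148.7 137.5] [-179.5   38.7  163.7] F [-0.8 -0.7  0. ] t 4.5
rows 5 translation [12.26 -0.35 16.2 ] rot [-0.0017 -0.0047  0.0001]
```

View pics/s3.png

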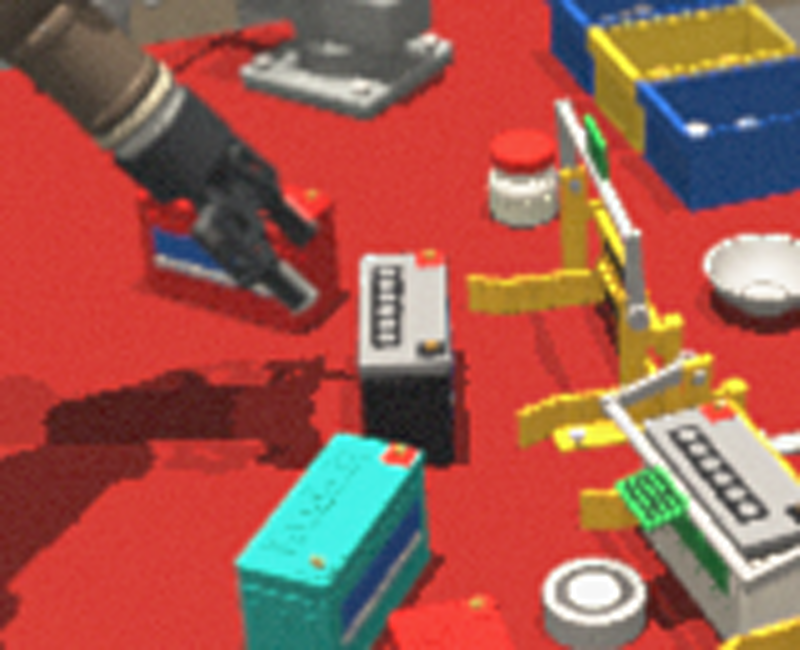

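```bash
python3 -c "
from h import *
p,R,s=pose(); print(s['q'].round(2),s['joint_vel'].round(2),p)"
```

```text
[ 34.56  -1.45 142.04 -68.33  31.82  18.91] [ 0.18 -0.86 -0.3  -0.42 -0.1   0.33] [392.10882737 149.03243743 138.05697502]
```

Request:
drive_tool([
  {"translation":[-5,0,-6],"delta_rot":[0,0.1,0],"claw":0},
  {"translation":[0,0,0],"delta_rot":[0,0.09,0],"claw":0},
  {"translation":[0,0,0],"delta_rot":[0,0,0],"claw":0},
])

```text
time: 4.92
ee_pos: [394.0, 148.5, 146.1]
ee_rot: [-179.7, 29.1, 163.3]
contact_force: [0.2, -0.7, 0.4]
width: 85.5
```

```bash
cat > kin.py <<'E'
from h import *
from scipy.optimize import least_squares
data=[([63.5594,17.70566,93.69028,0.0022,68.7358,-3.992],[238.318,576.954,255.028],[-179.8688,-.0112,157.55]),
 ([34.56,-1.45,142.04,-68.33,31.82,18.91],[392.1,149.0,138.06],[-179.5,38.7,163.7])]
def fk(k,q):
    h1,a1,L1,L2,e,off,dw=k; q=np.radians(q)
    R=Ro.from_euler("z",q[0]); p=R.apply([a1,off,h1])
    R=R*Ro.from_euler("y",q[1]); p=p+R.apply([0,0,L1])
    R=R*Ro.from_euler("y",q[2]); p=p+R.apply([e,0,L2])
    R=R*Ro.from_euler("z",q[3])*Ro.from_euler("y",q[4])*Ro.from_euler("z",q[5]+np.pi/2)
    return p+R.apply([0,0,dw]),R
if __name__=="__main__":
    p,Rr,s=pose(); data.append((s['q'],p,s['ee_rot'])); print(s['q'].round(2),p.round(1),s['ee_rot'].round(1))
    k0=[200,0,400,400,0,43,150]
    r=least_squares(lambda k:np.r_[np.concatenate([fk(k,q)[0]-x for q,x,_ in data]),(k-k0)*.002],k0)
    print(r.x.round(1),r.fun[:9].round(2))
    for q,x,o in data: print(np.degrees((fk(r.x,q)[1].inv()*Ro.from_euler("xyz",o,degrees=True)).magnitude()).round(2))
E
python3 kin.py
```

```text
[ 28.66  -3.97 138.21 -41.82  31.62 -11.11] [394.  148.5 146.1] [-179.7   29.1  163.3]
[315.1   0.  481.5 526.7  36.8  43.5 292.3] [ 0.01 -0.    0.    0.01  0.01  0.02 -0.01 -0.   -0.02]
0.0
0.07
0.0
```

```bash
cat >> kin.py <<'E'
K=np.array([315.1,0,481.5,526.7,36.8,43.5,292.3])
lo=np.array([-175.34,-45.06,2.9,-68.45,3.09,-168.51]);hi=np.array([175.34,112.39,150.54,248.45,151.38,168.51])
def ik(pos,head,tilt,q0=[25,0,130,-30,40,0]):
    Rt=Ro.from_euler("xyz",[180,tilt,head+180],degrees=True)
    f=lambda q:np.r_[(fk(K,q)[0]-pos)/10,(fk(K,q)[1].inv()*Rt).as_rotvec()*20]
    r=least_squares(f,np.clip(q0,lo+.1,hi-.1),bounds=(lo,hi)); return r.x,r.cost
E
python3 - <<'E'
from kin import *
for head,x,y in((-16.3,394.7,145.6),(-16.3,410,141),(0,420,140),(10,430,140),(-8,560,143)):
  for tilt in(25,30,35,40):
    q,c=ik([x,y,34],head,tilt); print(head,x,tilt,q.round(0),round(c,2))
E
```

```text
-16.3 394.7 25 [ 26.  14. 139. -63.  18.  11.] 0.0
-16.3 394.7 30 [ 28.  14. 139. -68.  21.  18.] 0.66
-16.3 394.7 35 [ 30.  14. 138. -68.  24.  20.] 3.49
-16.3 394.7 40 [ 32.  15. 137. -68.  28.  22.] 8.44
-16.3 410 25 [ 24.  15. 137. -63.  18.   9.] 0.0
-16.3 410 30 [ 26.  15. 137. -68.  20.  16.] 0.63
-16.3 410 35 [ 28.  15. 137. -68.  23.  18.] 3.5
-16.3 410 40 [ 30.  15. 136. -68.  26.  20.] 8.59
0 420 25 [ 18.  14. 139. -64.   8. -10.] 0.0
0 420 30 [ 18.  13. 139. -68.   8.  -6.] 1.12
0 420 35 [ 18.  12. 139. -68.   8.  -6.] 4.89
0 420 40 [ 18.  11. 140. -68.   8.  -6.] 11.3
10 430 25 [ 13.  14. 138. -28.   3. -58.] 0.0
10 430 30 [ 14.  13. 139. -68.   3. -18.] 0.86
10 430 35 [ 14.  12. 139. -68.   3. -18.] 4.24
10 430 40 [ 15.  11. 140. -68.   3. -18.] 10.25
-8 560 25 [ 15.  24. 121. -41.  15. -29.] 0.0
-8 560 30 [ 16.  24. 124. -68.  12.  -1.] 0.01
-8 560 35 [ 16.  24. 124. -68.  13.  -1.] 1.65
-8 560 40 [ 16.  24. 123. -68.  14.  -1.] 6.07
```

Run:
```python
from kin import *
p,R,s=pose()
im=eyes.camera('side')[:,:,::-1].copy(); b=cv2.resize(im,None,fx=6,fy=6,interpolation=cv2.INTER_CUBIC)
for o,col in((25,(0,255,255)),(12,(255,0,255)),(-48,(0,255,0))):
    hw=[-57,-42.5,42.5,57] if o>0 else [-42.5,42.5]
    hx=11 if o>0 else 38
    for yy in hw:
        for xx in(-hx,hx):
            u=proj("side",p+R.apply([xx,yy,o]))[0]*6+2.5; cv2.circle(b,tuple(u.round().astype(int)),4,col,-1)
cv2.imwrite('pics/s4.png',b[110*6:200*6,140*6:240*6])
for head,x,y in((-16.3,405,142),(0,420,140),(5,420,140),(12,430,140),(0,500,140),(-8,560,143)):
  for tilt in(16,20):
    q,c=ik([x,y,42],head,tilt); print(head,x,tilt,q.round(0),round(c,2))
```

```text
-16.3 405 16 [ 20.  13. 134. -26.  22. -31.] 0.0
-16.3 405 20 [ 22.  13. 136. -39.  20. -17.] 0.0
0 420 16 [ 16.  13. 134. -14.  18. -62.] 0.0
0 420 20 [ 16.  12. 136. -25.  13. -50.] 0.0
5 420 16 [ 15.  13. 134.  -9.  17. -72.] 0.0
5 420 20 [ 15.  12. 137. -17.  12. -64.] 0.0
12 430 16 [ 13.  13. 133.  -1.  17. -89.] 0.0
12 430 20 [ 13.  13. 136.  -1.  12. -88.] 0.0
0 500 16 [ 13.  19. 125. -10.  21. -68.] 0.0
0 500 20 [ 13.  19. 127. -17.  16. -61.] 0.0
-8 560 16 [ 13.  24. 117. -13.  25. -58.] 0.0
-8 560 20 [ 14.  24. 119. -21.  20. -49.] 0.0
```

View pics/s4.png

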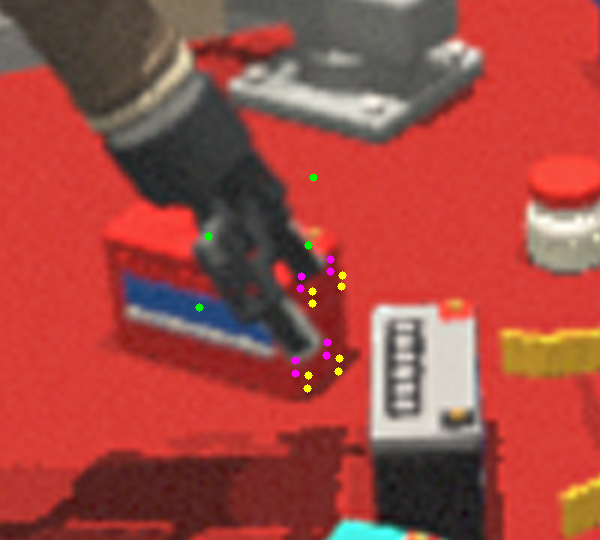

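Run:
```python
from h import *
go([403,143,100],-16.3,20,4)
go([404,142.8,40],-16.3,20,8)
```

```text
now [392.8 147.9 145.1] [-179.5   29.   163.4] F [ 0.8 -0.6 -0.4] t 4.97
rows 4 translation [ 2.35 -0.39 11.39] rot [-0.0026  0.0393 -0.0013]
now [392.8 147.9 145.1] [-179.5   29.   163.4] F [ 0.8 -0.6 -0.4] t 4.97
rows 8 translation [ 4.18 -0.15 12.56] rot [-0.0013  0.0197 -0.0006]
```

Request:
drive_tool([
  {"translation":[2.35,-0.4,11.4],"delta_rot":[-0.0026,0.0393,-0.0013],"claw":0.35},
  {"translation":[2.35,-0.4,11.4],"delta_rot":[-0.0026,0.0393,-0.0013],"claw":0.35},
  {"translation":[2.35,-0.4,11.4],"delta_rot":[-0.0026,0.0393,-0.0013],"claw":0.35},
  {"translation":[2.35,-0.4,11.4],"delta_rot":[-0.0026,0.0393,-0.0013],"claw":0.35},
  {"translation":[0,0,0],"delta_rot":[0,0,0],"claw":0.35},
])

```text
time: 5.6
ee_pos: [400.6, 142.2, 97.6]
ee_rot: [-179.7, 19.8, 163.9]
contact_force: [-0.2, 0.1, 1.4]
width: 55.6
```

Run:
```python
from h import *
go([403.5,142.8,40],-16.3,20,5)
print(pose()[2]['width'],pose()[2]['q'].round(1))
```

```text
now [400.6 142.2  97.6] [-179.7   19.8  163.9] F [-0.2  0.1  1.4] t 5.6
rows 5 translation [ 3.41  0.3  11.01] rot [-0.0007 -0.0008  0.0006]
55.615640152598495 [ 22.1   3.8 135.4 -27.1  27.8 -29.1]
```

Request:
drive_tool([
  {"translation":[3.4,0.3,11],"delta_rot":[0,0,0],"claw":0.35},
  {"translation":[3.4,0.3,11],"delta_rot":[0,0,0],"claw":0.35},
  {"translation":[3.4,0.3,11],"delta_rot":[0,0,0],"claw":0.35},
  {"translation":[3.4,0.3,11],"delta_rot":[0,0,0],"claw":0.35},
  {"translation":[3.4,0.3,11],"delta_rot":[0,0,0],"claw":0.35},
  {"translation":[0,0,0],"delta_rot":[0,0,0],"claw":0.35},
])

```text
time: 6.35
ee_pos: [402.8, 143.2, 39.8]
ee_rot: [-179.7, 19.7, 164.0]
contact_force: [0.6, 0.5, 0.5]
width: 55.4
```

Run:
```python
from h import *
go([408,141.5,40],-16.3,20,2)
for n,r in(("side",(170,130,270,210)),("top",(150,170,250,260))):
    im=eyes.camera(n)[:,:,::-1]; cv2.imwrite(f'pics/{n}5.png',crop(im,*r,6))
```

```text
now [402.8 143.2  39.8] [-179.7   19.7  164. ] F [0.6 0.5 0.5] t 6.35
rows 2 translation [-2.63 -0.11  0.81] rot [-0.0014 -0.0027  0.0023]
```

View pics/side5.png

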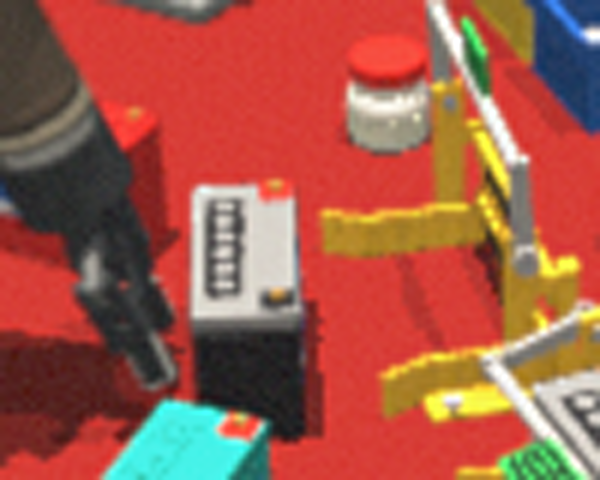

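View pics/top5.png

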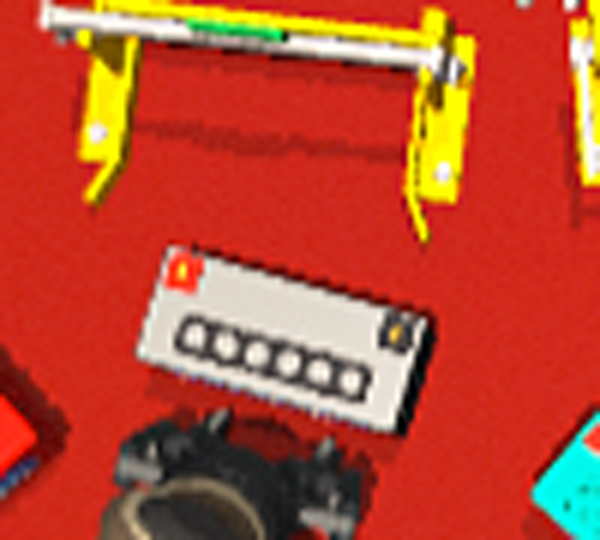

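```bash
cat > plan.py <<'E'
from h import *
CP=np.array([608.4,136.1,-0.144]); F=16.0
def w(b):  # cradle-frame battery (x,y,deg) -> world pose
    p=tf(CP,[[b[0],b[1],0]])[0]; return np.array([p[0],p[1],CP[2]+np.radians(b[2])])
def rel(p):
    c,s=np.cos(CP[2]),np.sin(CP[2]); d=np.array(p[:2])-CP[:2]; return np.array([c*d[0]+s*d[1],-s*d[0]+c*d[1],np.degrees(p[2]-CP[2])])
def tool(b,off,gap=0,h=40): # tool TCP pos & heading for battery pose b (cradle frame)
    W=w(b); p=tf(W,[[-32.5-F-gap,off,h]])[0]; return p,np.degrees(W[2])
def goto(b,off,n,gap=0,h=40,tilt=20):
    p,hd=tool(b,off,gap,h); return go(p,hd,tilt,n)
E
python3 - <<'E'
from plan import *
goto((-141.5,-31.3,-8),-20,4,gap=5)
goto((-116.6,-29.6,16),-20,8)
E
```

```text
now [403.8 143.6  40.8] [-179.8   19.8  163.9] F [ 1.1  0.3 -0. ] t 6.45
rows 4 translation [-2.1  -5.16  0.97] rot [-0.0004 -0.0009  0.0007]
now [403.8 143.6  40.8] [-179.8   19.8  163.9] F [ 1.1  0.3 -0. ] t 6.45
rows 8 translation [-5.17 -5.32  1.98] rot [-0.018  -0.0005 -0.0489]
```

Request:
drive_tool([
  {"translation":[-1.6,-5.2,0.7],"delta_rot":[0,0,0],"claw":0.35},
  {"translation":[-1.6,-5.2,0.7],"delta_rot":[0,0,0],"claw":0.35},
  {"translation":[-1.6,-5.2,0.7],"delta_rot":[0,0,0],"claw":0.35},
  {"translation":[-1.6,-5.2,0.7],"delta_rot":[0,0,0],"claw":0.35},
  {"translation":[-1,0,0.3],"delta_rot":[0,0,0],"claw":0.35},
  {"translation":[-1,0,0.3],"delta_rot":[0,0,0],"claw":0.35},
])

```text
time: 7.2
ee_pos: [407.3, 120.8, 40.7]
ee_rot: [-179.9, 19.8, 163.8]
contact_force: [-0.0, 0.0, 0.3]
width: 55.4
```

Run:
```python
from plan import *
goto((-116.6,-29.6,16),-20,8)
```

```text
now [407.3 120.8  40.7] [-179.9   19.8  163.8] F [-0.   0.   0.3] t 7.2
rows 8 translation [-4.5  -2.51  1.72] rot [-0.018  -0.0005 -0.049 ]
```

Request:
drive_tool([
  {"translation":[-3.8,0,1.4],"delta_rot":[0,0,0],"claw":0.35},
  {"translation":[-4.1,-2.5,1.5],"delta_rot":[-0.018,0,-0.049],"claw":0.35},
  {"translation":[-4.1,-2.5,1.5],"delta_rot":[-0.018,0,-0.049],"claw":0.35},
  {"translation":[-4.1,-2.5,1.5],"delta_rot":[-0.018,0,-0.049],"claw":0.35},
  {"translation":[-4.1,-2.5,1.5],"delta_rot":[-0.018,0,-0.049],"claw":0.35},
])

```text
time: 7.82
ee_pos: [419.0, 104.9, 37.5]
ee_rot: [-179.7, 19.0, 175.8]
contact_force: [-17.2, 4.7, 13.7]
width: 55.4
```

Run:
```python
from plan import *
goto((-116.6,-29.6,16),-20,4)
for n,r in(("side",(170,130,270,210)),("top",(150,170,250,260))):
    im=eyes.camera(n)[:,:,::-1]; cv2.imwrite(f'pics/{n}6.png',crop(im,*r,6))
```

```text
now [419.  104.9  37.5] [-179.7   19.   175.8] F [-17.2   4.7  13.7] t 7.83
rows 4 translation [-5.97 -1.97  1.45] rot [-0.0189 -0.0044 -0.0491]
```

View pics/top6.png

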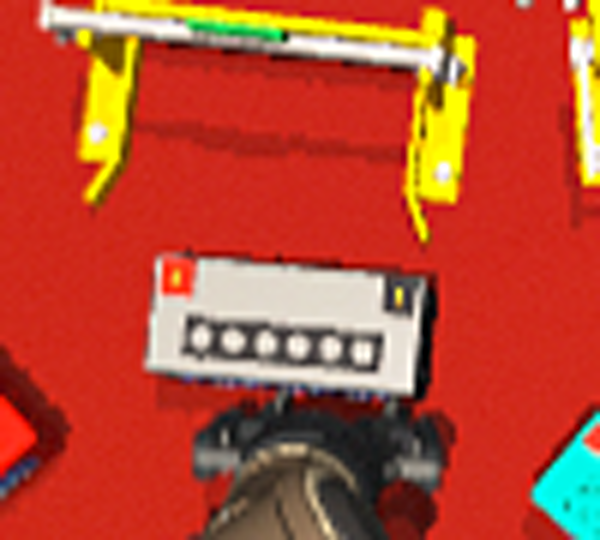

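View pics/side6.png

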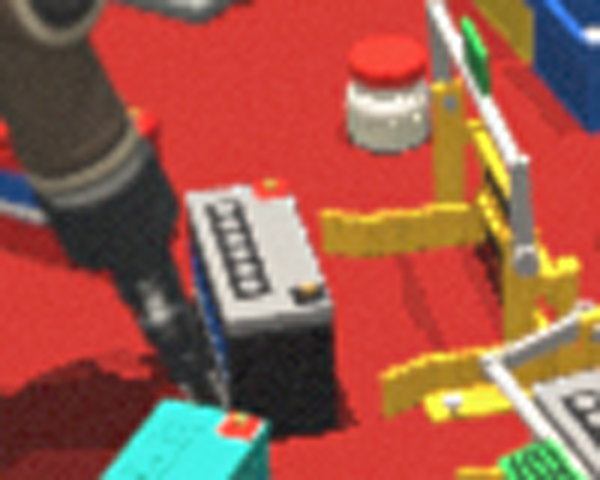

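```bash
cat >> plan.py <<'E'
from scipy.optimize import least_squares
LT=np.array([[32.5,75.5,94],[32.5,-75.5,94],[-32.5,-75.5,94],[-32.5,75.5,94]])
def bfit(px,x0,y0,f=6,idx=(0,1,2,3),cam="top"):
    tu=np.array(px)/f+[x0,y0]
    r=least_squares(lambda p:(proj(cam,tf(p,LT[list(idx)]))-tu).ravel(),[480,125,-.1]); print("bat world",r.x.round(3),"rel",rel(r.x).round(1),"res",abs(r.fun).max().round(2)); return r.x
E
python3 - <<'E'
from plan import *
bfit([(157,253),(428,275),(417,396),(145,370)],150,170)
E
```

```text
bat world [ 4.72332e+02  1.23592e+02 -1.08000e-01] rel [-132.9  -31.9    2.1] res 0.39
```

Run:
```python
from plan import *
goto((-132.9,-31.9,2.1),-20,3,gap=5,h=43)
goto((-118,-29.3,18),-20,8,h=43)
```

```text
now [419.5 104.5  37.5] [-179.7   19.1  175.7] F [-10.7   2.3   4.6] t 7.92
rows 3 translation [ 0.33  1.57 -2.05] rot [ 0.0016 -0.0055  0.0102]
now [419.5 104.5  37.5] [-179.7   19.1  175.7] F [-10.7   2.3   4.6] t 7.92
rows 8 translation [-2.97 -1.14  0.33] rot [-0.011  -0.0021 -0.0289]
```

Request:
drive_tool([
  {"translation":[5,0,-3],"delta_rot":[0,0,0.01],"claw":0.35},
  {"translation":[3,1,-4],"delta_rot":[0,-0.008,0.01],"claw":0.35},
  {"translation":[0,1,-3],"delta_rot":[0,-0.008,0.01],"claw":0.35},
  {"translation":[0,0,0],"delta_rot":[0,0,0],"claw":0.35},
])

```text
time: 8.43
ee_pos: [416.0, 109.7, 47.7]
ee_rot: [179.4, 20.8, 174.0]
contact_force: [0.5, 1.5, 0.2]
width: 55.6
```

Run:
```python
from plan import *
goto((-132.9,-31.9,2.1),-20,3,gap=5,h=44)
for n,r in(("side",(170,130,270,210)),("top",(150,170,250,260))):
    im=eyes.camera(n)[:,:,::-1]; cv2.imwrite(f'pics/{n}7.png',crop(im,*r,6))
```

```text
now [416.  109.7  47.7] [179.4  20.8 174. ] F [0.5 1.5 0.2] t 8.43
rows 3 translation [ 0.11 -0.06  1.27] rot [0.0038 0.0045 0.0009]
```

View pics/top7.png

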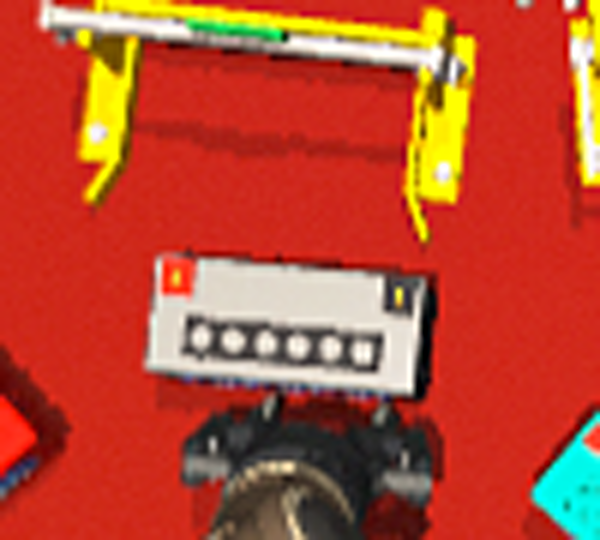

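View pics/side7.png

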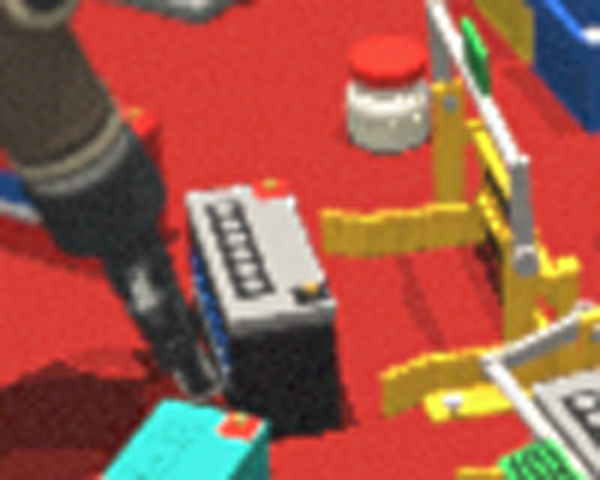

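Run:
```python
from plan import *
goto((-132.9,-31.9,2.1),-20,2,gap=1,h=43)
goto((-117,-29.3,19),-20,7,gap=-2,h=43)
```

```text
now [415.9 109.5  47.5] [179.4  20.7 174. ] F [-0.3  0.6  0.4] t 8.53
rows 2 translation [-1.57 -0.01  3.  ] rot [0.0056 0.0065 0.0011]
now [415.9 109.5  47.5] [179.4  20.7 174. ] F [-0.3  0.6  0.4] t 8.53
rows 7 translation [-3.84 -2.1   2.11] rot [-0.0131  0.002  -0.0392]
```

Request:
drive_tool([
  {"translation":[-1.6,0,2.8],"delta_rot":[0.005,0.006,0],"claw":0.35},
  {"translation":[-1.6,0,2.6],"delta_rot":[0.005,0.006,0],"claw":0.35},
  {"translation":[-3.4,-2.1,1.1],"delta_rot":[-0.0145,0,-0.0395],"claw":0.35},
  {"translation":[-3.4,-2.1,1.1],"delta_rot":[-0.0145,0,-0.0395],"claw":0.35},
  {"translation":[-3.4,-2.1,1.1],"delta_rot":[-0.0145,0,-0.0395],"claw":0.35},
  {"translation":[-3.4,-2.1,1.1],"delta_rot":[-0.0145,0,-0.0395],"claw":0.35},
  {"translation":[-3.4,-2.1,1.1],"delta_rot":[-0.0145,0,-0.0395],"claw":0.35},
  {"translation":[-3.4,-2.1,1.1],"delta_rot":[-0.0145,0,-0.0395],"claw":0.35},
  {"translation":[-3.4,-2.1,1.1],"delta_rot":[-0.0145,0,-0.0395],"claw":0.35},
])

```text
time: 9.65
ee_pos: [434.9, 93.9, 39.2]
ee_rot: [179.7, 18.7, -169.2]
contact_force: [-13.6, -6.0, 4.5]
width: 55.4
```

```bash
cat > look.py <<'E'
import sys
from plan import *
k=sys.argv[1]
p,R,s=pose(); print(p.round(1),s["ee_rot"].round(1),s["contact_force"].round(1),s["q"].round(0),s["time"])
for n,r in(("side",(170,110,270,210)),("top",(150,150,250,250))):
    im=eyes.camera(n)[:,:,::-1]; cv2.imwrite(f'pics/{n}{k}.png',crop(im,*r,6))
E
python3 look.py 8
```

```text
[434.9  93.9  39.2] [ 179.7   18.7 -169.2] [-13.6  -6.    4.5] [   5.   13.  136.    9.   13. -105.] 9.65
```

View pics/top8.png

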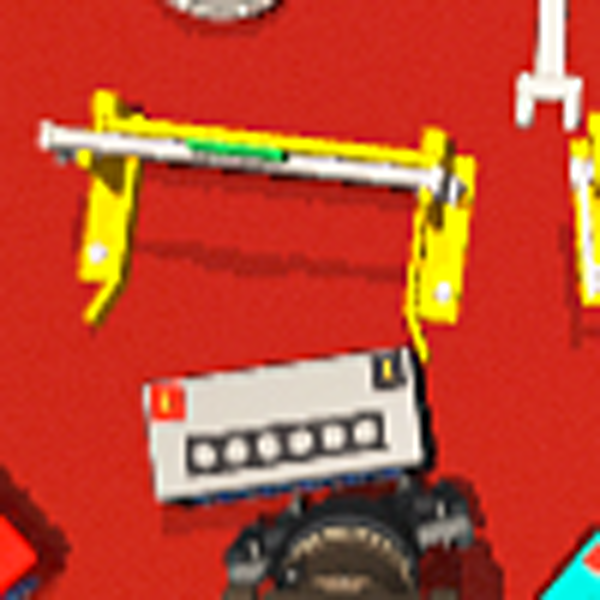

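View pics/side8.png

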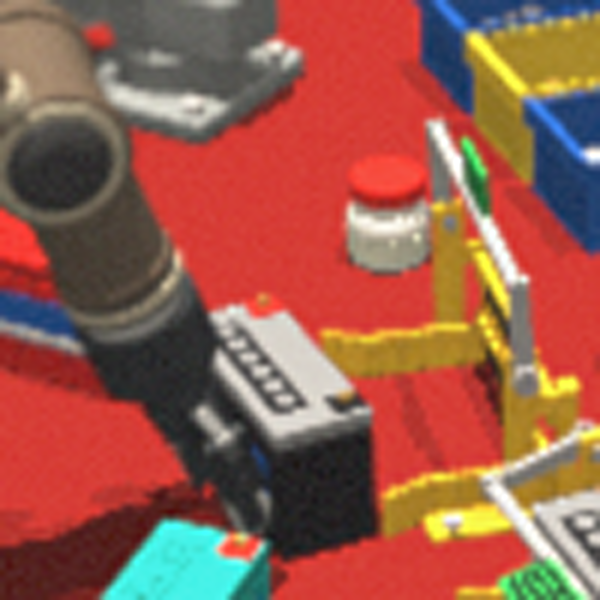

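Run:
```python
from plan import *
b=bfit([(144,385),(411,347),(426,466),(157,503)],150,150)
print(rel(tf(b,[[32.5,-75.5,0]])[0]),rel(tf(b,[[32.5,75.5,0]])[0]))
p,R,s=pose(); q=rel([*p[:2],0]); print(q)
c,s_=np.cos(b[2]),np.sin(b[2]); d=p[:2]-b[:2]; print("tool in bat",c*d[0]+s_*d[1],-s_*d[0]+c*d[1])
```

```text
bat world [4.82512e+02 1.24707e+02 1.17000e-01] rel [-122.9  -29.3   15. ] res 0.3
[-72.0714067  -93.89974161   8.25059225] [-111.02854771   51.98837019    8.25059225]
[-162.89191613  -66.37572056    8.25059225]
tool in bat -48.14487062870104 -25.476590381201014
```

Run:
```python
from plan import *
goto((-117,-27.6,22),-25.5,4,gap=-1,h=42)
```

```text
now [437.7  93.8  40. ] [ 179.7   19.  -169.3] F [-6.2 -1.5 -4.1] t 9.75
rows 4 translation [-2.48 -1.6   0.33] rot [-0.0033 -0.0042 -0.0127]
```

Request:
drive_tool([
  {"translation":[-2.5,-1.6,0.4],"delta_rot":[-0.004,-0.004,-0.0145],"claw":0.35},
  {"translation":[-2.5,-1.6,0.4],"delta_rot":[-0.004,-0.004,-0.0145],"claw":0.35},
  {"translation":[-2.5,-1.6,0.4],"delta_rot":[-0.004,-0.004,-0.0145],"claw":0.35},
  {"translation":[-2.5,-1.6,0.4],"delta_rot":[-0.004,-0.004,-0.0145],"claw":0.35},
  {"translation":[0,0,0],"delta_rot":[0,0,0],"claw":0.35},
])

```text
time: 10.38
ee_pos: [448.4, 90.5, 41.5]
ee_rot: [180.0, 19.9, -165.6]
contact_force: [-8.3, -1.3, -5.4]
width: 55.6
```

Request:
drive_tool([
  {"translation":[5,0,-3],"delta_rot":[0,0,0],"claw":0.35},
  {"translation":[0,10,-1],"delta_rot":[0,0,0],"claw":0.35},
  {"translation":[0,12,0],"delta_rot":[0,0,0],"claw":0.35},
  {"translation":[0,10,0],"delta_rot":[0,0,0],"claw":0.35},
  {"translation":[0,0,0],"delta_rot":[0,0,0],"claw":0.35},
])

```text
time: 11.0
ee_pos: [440.6, 120.2, 47.0]
ee_rot: [-179.8, 20.7, -165.5]
contact_force: [-6.2, 0.6, -0.5]
width: 55.4
```

```bash
python3 look.py 9
```

```text
[440.6 120.2  47. ] [-179.8   20.7 -165.5] [-6.2  0.6 -0.5] [   9.   12.  136.    9.   12. -104.] 11.0
```

View pics/top9.png

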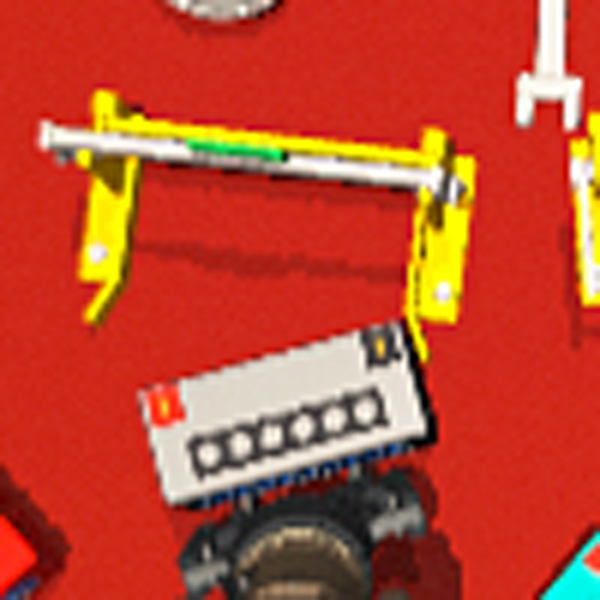

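```bash
cat >> plan.py <<'E'
def rep(b):
    print("corners rel RR,RL,FR,FL",[rel(tf(b,[l])[0])[:2].round(1).tolist() for l in ([32.5,-75.5,0],[32.5,75.5,0],[-32.5,-75.5,0],[-32.5,75.5,0])])
    p,R,s=pose(); c,s_=np.cos(b[2]),np.sin(b[2]); d=p[:2]-b[:2]; print("tool in bat",c*d[0]+s_*d[1],-s_*d[0]+c*d[1],"head diff",(s["ee_rot"][2]+180-np.degrees(b[2])+180)%360-180)
E
python3 - <<'E'
from plan import *
b=bfit([(138,391),(405,319),(433,434),(171,506)],150,150); rep(b)
E
```

```text
bat world [4.89600e+02 1.23376e+02 2.47000e-01] rel [-115.7  -29.6   22.4] res 0.53
corners rel RR,RL,FR,FL [[-56.9, -87.1], [-114.5, 52.5], [-117.0, -111.8], [-174.6, 27.8]]
tool in bat -48.278080720464914 8.845369017405694 head diff 0.2539766663306864
```

Request:
drive_tool([
  {"translation":[2.5,0,2],"delta_rot":[0,0.01,0],"claw":0.35},
  {"translation":[-0.5,0,3],"delta_rot":[0,0,0],"claw":0.35},
  {"translation":[-4,0,1.4],"delta_rot":[0,0,0],"claw":0.35},
  {"translation":[-4.7,0,1.6],"delta_rot":[0,0,0],"claw":0.35},
  {"translation":[-4.7,0,1.6],"delta_rot":[0,0,0],"claw":0.35},
  {"translation":[-4.7,0,1.6],"delta_rot":[0,0,0],"claw":0.35},
  {"translation":[-4.7,0,1.6],"delta_rot":[0,0,0],"claw":0.35},
  {"translation":[-4.7,0,1.6],"delta_rot":[0,0,0],"claw":0.35},
  {"translation":[-4.7,0,1.6],"delta_rot":[0,0,0],"claw":0.35},
])

```text
time: 12.22
ee_pos: [465.0, 126.9, 37.6]
ee_rot: [-179.9, 19.0, -165.7]
contact_force: [-11.6, -3.0, -8.0]
width: 55.4
```

```bash
python3 look.py 10
```

```text
[465.  126.9  37.6] [-179.9   19.  -165.7] [-11.6  -3.   -8. ] [   9.   16.  132.    7.   14. -102.] 12.225
```

View pics/top10.png

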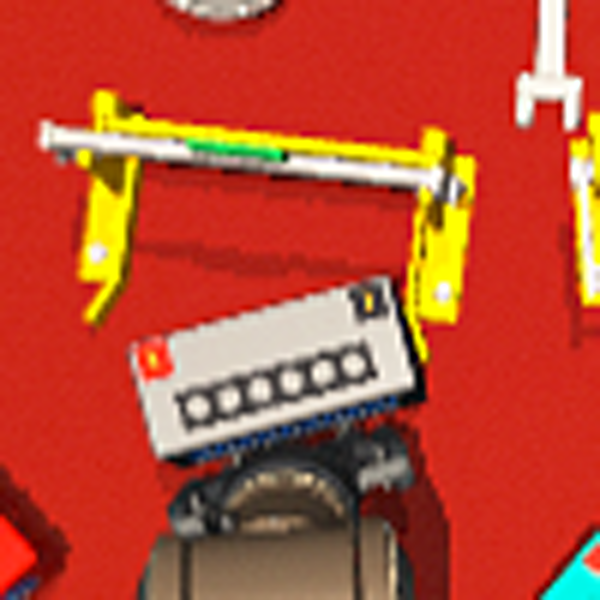

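View pics/side10.png

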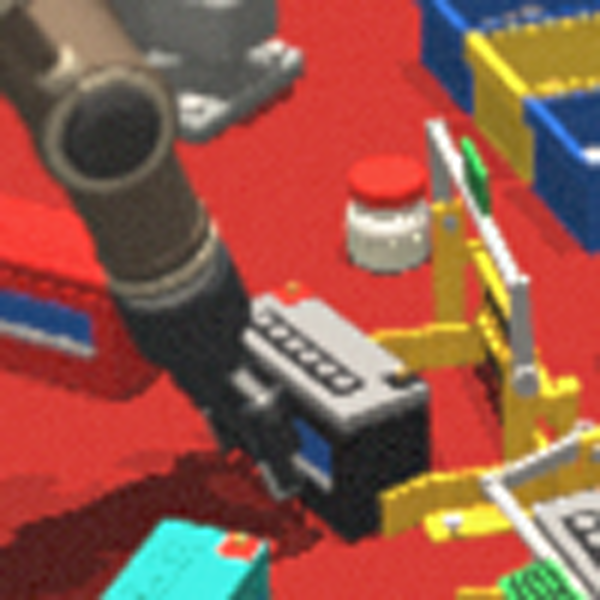

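Run:
```python
from plan import *
b=bfit([(129,345),(388,275),(416,392),(160,461)],150,150); rep(b)
```

```text
bat world [5.14497e+02 1.30803e+02 2.43000e-01] rel [-92.2 -18.7  22.2] res 0.69
corners rel RR,RL,FR,FL [[-33.6, -76.3], [-90.6, 63.5], [-93.7, -100.9], [-150.8, 38.9]]
tool in bat -47.68919670541407 8.024362297322021 head diff 0.39100712754293454
```

Request:
drive_tool([
  {"translation":[-3.7,0,-0.5],"delta_rot":[0,-0.005,0],"claw":0.35},
  {"translation":[-4.7,0,0.6],"delta_rot":[0,-0.005,0],"claw":0.35},
  {"translation":[-4.7,0,0.8],"delta_rot":[0,-0.005,0],"claw":0.35},
  {"translation":[-4.7,0,1.2],"delta_rot":[0,0,0],"claw":0.35},
  {"translation":[-4.7,0,1.3],"delta_rot":[0,0,0],"claw":0.35},
  {"translation":[-3,0,1],"delta_rot":[0,0,0],"claw":0.35},
])

```text
time: 13.08
ee_pos: [489.6, 133.1, 42.2]
ee_rot: [-179.9, 19.8, -165.7]
contact_force: [-13.3, -2.9, -6.0]
width: 55.5
```

Request:
drive_tool([
  {"translation":[6,0,-3],"delta_rot":[0,0,0],"claw":0.35},
  {"translation":[0,10,-1],"delta_rot":[0,0,0],"claw":0.35},
  {"translation":[0,7,0],"delta_rot":[0,0,0],"claw":0.35},
  {"translation":[0,0,0],"delta_rot":[0,0,0],"claw":0.35},
])

```text
time: 13.58
ee_pos: [484.1, 147.9, 47.1]
ee_rot: [-179.8, 20.5, -165.7]
contact_force: [-9.3, -5.1, 1.7]
width: 55.6
```

```bash
python3 look.py 11
```

```text
[484.1 147.9  47.1] [-179.8   20.5 -165.7] [-9.3 -5.1  1.7] [ 12.  16. 129.   3.  14. -95.] 13.575
```

View pics/top11.png

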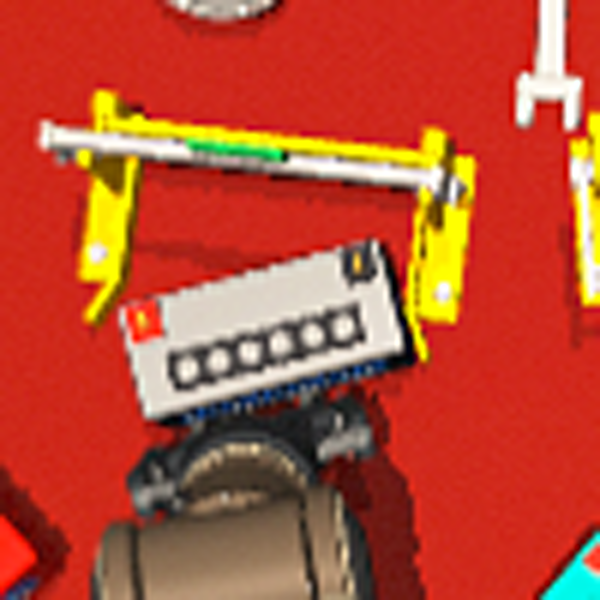

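View pics/side11.png

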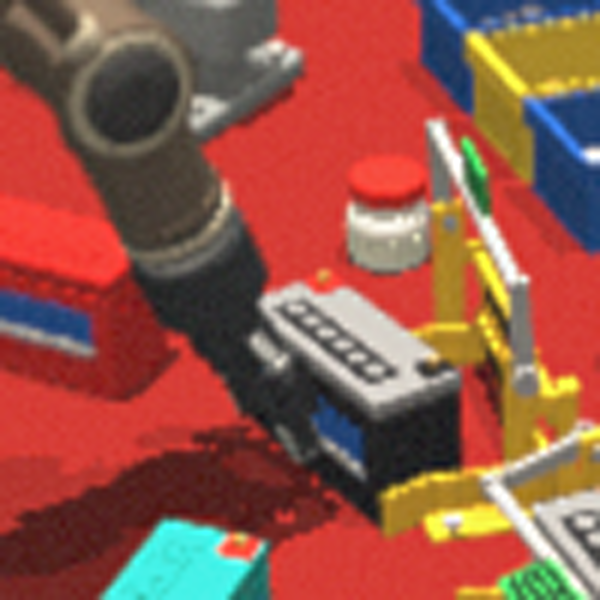

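Run:
```python
from plan import *
b=bfit([(119,307),(377,239),(405,353),(148,420)],150,150); rep(b)
b=b
```

```text
bat world [5.36239e+02 1.36878e+02 2.37000e-01] rel [-71.5  -9.6  21.9] res 0.58
corners rel RR,RL,FR,FL [[-13.3, -67.6], [-69.5, 72.6], [-73.6, -91.8], [-129.8, 48.4]]
tool in bat -48.08885346137515 22.954484740279305 head diff 0.695289668792185
```

Run:
```python
from plan import *
goto((-71.5,-9.6,21.9),23,2,gap=2,h=43)
goto((-49,-5.3,0),23,9,gap=-2,h=43)
```

```text
now [484.1 147.9  47.1] [-179.8   20.5 -165.7] F [-8.2 -4.8  0.8] t 13.68
rows 2 translation [1.85 0.01 1.51] rot [0.0001 0.0047 0.0053]
now [484.1 147.9  47.1] [-179.8   20.5 -165.7] F [-8.2 -4.8  0.8] t 13.68
rows 9 translation [-3.37  1.9   1.73] rot [0.0147 0.0011 0.041 ]
```

Request:
drive_tool([
  {"translation":[1.8,0,1.8],"delta_rot":[0,0.005,0.005],"claw":0.35},
  {"translation":[0,0,2],"delta_rot":[0,0.005,0],"claw":0.35},
  {"translation":[-3.6,1.9,1],"delta_rot":[0.0147,0,0.041],"claw":0.35},
  {"translation":[-3.6,1.9,1],"delta_rot":[0.0147,0,0.041],"claw":0.35},
  {"translation":[-3.6,1.9,1],"delta_rot":[0.0147,0,0.041],"claw":0.35},
  {"translation":[-3.6,1.9,1],"delta_rot":[0.0147,0,0.041],"claw":0.35},
  {"translation":[-3.6,1.9,1],"delta_rot":[0.0147,0,0.041],"claw":0.35},
])

```text
time: 14.55
ee_pos: [500.0, 160.2, 43.7]
ee_rot: [-179.8, 20.0, -178.5]
contact_force: [-7.9, 2.3, -6.4]
width: 55.6
```

```bash
python3 look.py 12
```

```text
[500.  160.2  43.7] [-179.8   20.  -178.5] [-7.9  2.3 -6.4] [ 16.  19. 126. -18.  16. -59.] 14.55
```

View pics/top12.png

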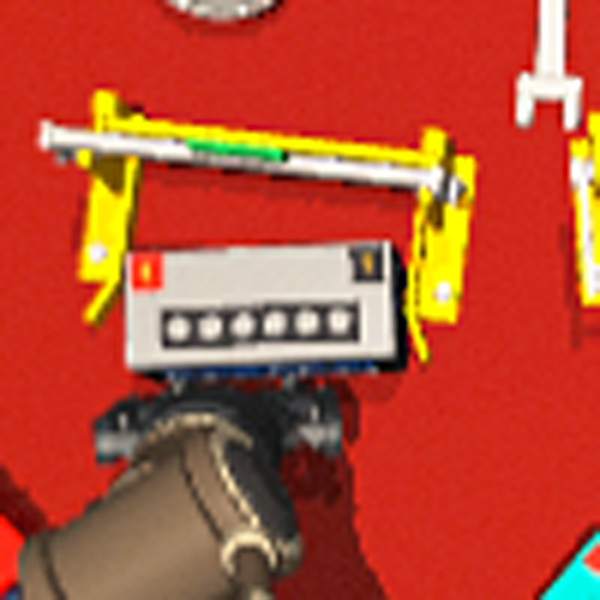

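View pics/side12.png

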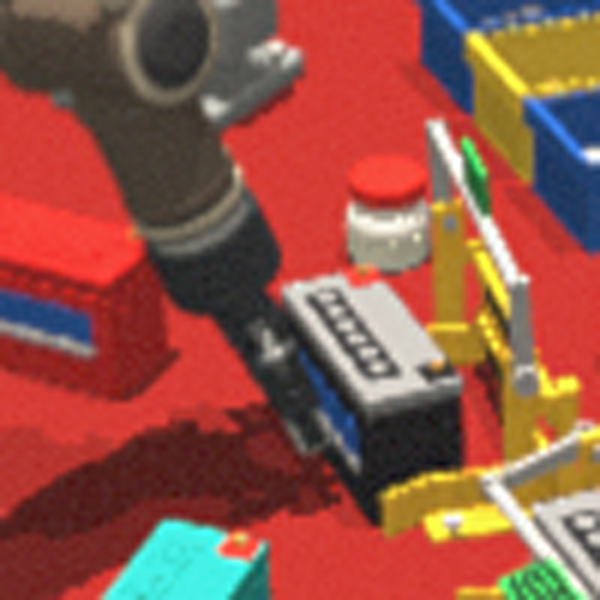

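Run:
```python
from plan import *
b=bfit([(126,252),(390,241),(396,364),(127,370)],150,150); rep(b)
goto((-44,-2,0),23,5,gap=-2,h=43)
```

```text
bat world [5.49185e+02 1.38331e+02 1.20000e-02] rel [-58.9  -6.3   9. ] res 0.7
corners rel RR,RL,FR,FL [[-15.1, -75.8], [-38.6, 73.4], [-79.3, -85.9], [-102.8, 63.2]]
tool in bat -48.264761590132196 22.750005685029844 head diff 0.7863145893975911
now [500.6 160.5  44. ] [-179.9   20.  -178.5] F [-7.3  1.1 -4.9] t 14.65
rows 5 translation [-3.85  2.06  1.6 ] rot [0.0112 0.0001 0.032 ]
```

Request:
drive_tool([
  {"translation":[-3.4,1.9,1.1],"delta_rot":[0.0137,0,0.037],"claw":0.35},
  {"translation":[-3.4,1.9,1.1],"delta_rot":[0.0137,0,0.037],"claw":0.35},
  {"translation":[-3.4,1.9,1.1],"delta_rot":[0.0137,0,0.037],"claw":0.35},
  {"translation":[-3.4,1.9,1.1],"delta_rot":[0.0137,0,0.037],"claw":0.35},
  {"translation":[0,0,0],"delta_rot":[0,0,0],"claw":0.35},
])

```text
time: 15.28
ee_pos: [515.5, 167.7, 44.6]
ee_rot: [-179.9, 20.1, 172.4]
contact_force: [-8.9, 2.1, -5.7]
width: 55.5
```

Request:
drive_tool([
  {"translation":[7,0,-2],"delta_rot":[0,0,0],"claw":0.35},
  {"translation":[0,-11,0],"delta_rot":[0,0,0],"claw":0.35},
  {"translation":[0,-11,0],"delta_rot":[0,0,0],"claw":0.35},
  {"translation":[0,0,0],"delta_rot":[0,0,0],"claw":0.35},
])

```text
time: 15.78
ee_pos: [510.8, 146.9, 48.0]
ee_rot: [179.9, 20.7, 172.3]
contact_force: [-0.1, 0.2, 0.5]
width: 55.9
```

```bash
python3 look.py 13
```

```text
[510.8 146.9  48. ] [179.9  20.7 172.3] [-0.1  0.2  0.5] [ 16.  19. 125. -26.  18. -43.] 15.775
```

View pics/top13.png

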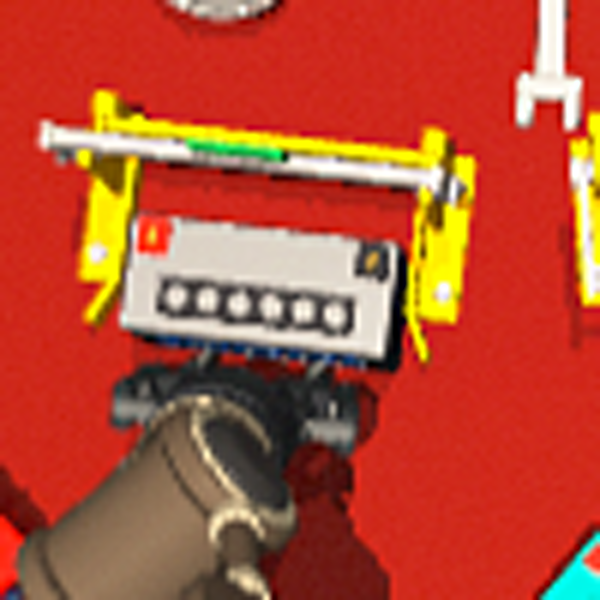

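View pics/side13.png

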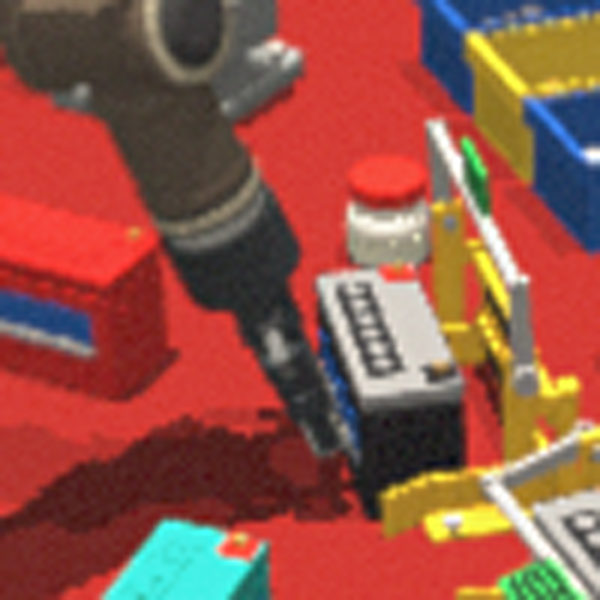

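Run:
```python
from plan import *
b=bfit([(132,214),(400,244),(389,365),(121,328)],150,150); rep(b)
goto((-49,-5.3,0),3,3,gap=0,h=42)
go([0,0,0],0,20,1)
```

```text
bat world [ 5.59898e+02  1.37940e+02 -1.39000e-01] rel [-48.3  -5.1   0.3] res 0.73
corners rel RR,RL,FR,FL [[-15.4, -80.5], [-16.2, 70.5], [-80.4, -80.8], [-81.1, 70.2]]
tool in bat -49.915429325741684 2.725787965880853 head diff 0.33916747014541215
now [510.8 147.5  48. ] [179.8  20.7 172.4] F [-0.4 -0.2 -0.1] t 15.88
rows 3 translation [0.48 0.12 1.95] rot [0.0022 0.0041 0.0035]
now [510.8 147.5  48. ] [179.8  20.7 172.4] F [-0.4 -0.2 -0.1] t 15.88
rows 1 translation [ 472.28 -213.62 -127.85] rot [-0.0435  0.0125 -0.1246]
```

Request:
drive_tool([
  {"translation":[1,0,2.8],"delta_rot":[0,0.005,0],"claw":0.35},
  {"translation":[0,0,2.7],"delta_rot":[0,0.005,0],"claw":0.35},
  {"translation":[-3.5,0,1.2],"delta_rot":[0,0,0],"claw":0.35},
  {"translation":[-4.5,0.4,1.4],"delta_rot":[0,0,0],"claw":0.35},
  {"translation":[-4.5,0.5,1.4],"delta_rot":[0,0,0],"claw":0.35},
  {"translation":[-4.5,0.5,1.4],"delta_rot":[0,0,0],"claw":0.35},
  {"translation":[-4.5,0.5,1.4],"delta_rot":[0,0,0],"claw":0.35},
  {"translation":[-4.5,0.5,1.4],"delta_rot":[0,0,0],"claw":0.35},
  {"translation":[-4.5,0.5,1.4],"delta_rot":[0,0,0],"claw":0.35},
  {"translation":[-4.5,0.5,1.4],"delta_rot":[0,0,0],"claw":0.35},
])

```text
time: 17.12
ee_pos: [533.8, 143.2, 37.7]
ee_rot: [-179.3, 18.5, 172.5]
contact_force: [-30.4, 1.9, 20.1]
width: 55.8
```

```bash
python3 look.py 14
python3 - <<'E'
from plan import *
goto((0,-2,0),3,5,gap=0,h=43)
E
```

```text
[533.8 143.2  37.7] [-179.3   18.5  172.5] [-30.4   1.9  20.1] [ 14.  22. 121. -22.  21. -49.] 17.125
now [535.4 143.2  37.8] [-179.4   18.7  172.5] F [-23.2   0.5  10.9] t 17.23
rows 5 translation [-5.02  0.86  0.64] rot [-0.0014 -0.0045  0.0024]
```

View pics/top14.png

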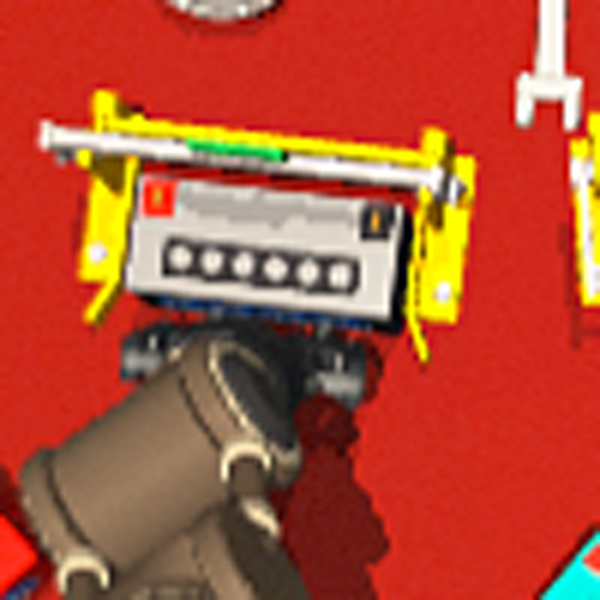

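View pics/side14.png

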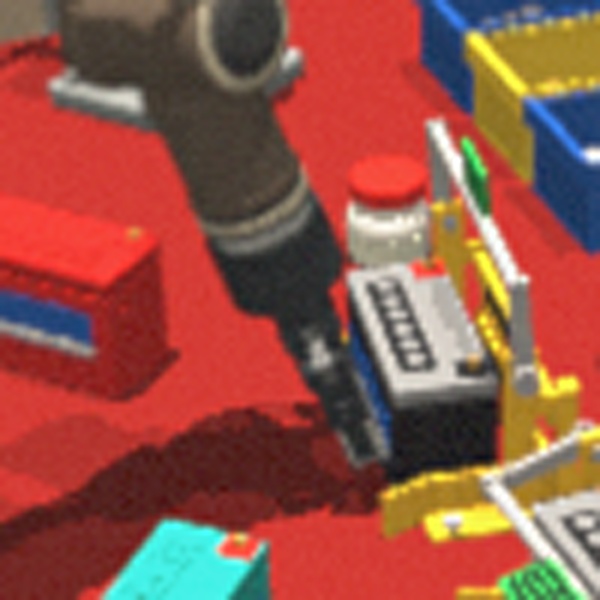

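Run:
```python
from plan import *
b=bfit([(138,172),(406,206),(396,328),(124,290)],150,150); rep(b)
p,R,s=pose();print(s['wrist_torque'].round(2))
for yy in(-42,0,42):
  for hx in(38,42.5): print(yy,hx,(p+R.apply([-hx,yy,-48])).round(1))
```

```text
bat world [ 5.81747e+02  1.34789e+02 -1.47000e-01] rel [-26.2  -5.1  -0.2] res 0.9
corners rel RR,RL,FR,FL [[6.1, -80.7], [6.5, 70.3], [-58.9, -80.5], [-58.5, 70.5]]
tool in bat -47.0459674523152 1.5338200291005615 head diff 0.878964807508396
[-0.08  3.01 -0.32]
-42 38 [550.3  99.4  95.9]
-42 42.5 [554.5  98.8  97.3]
0 38 [555.9 141.   95.4]
0 42.5 [560.2 140.5  96.9]
42 38 [561.6 182.6  95. ]
42 42.5 [565.8 182.1  96.4]
```

Request:
drive_tool([
  {"translation":[8,0,-4],"delta_rot":[0,0,0],"claw":0.35},
  {"translation":[0,0,-3],"delta_rot":[0,0,0],"claw":0.35},
  {"translation":[0,0,0],"delta_rot":[0,0,0],"claw":0.35},
])

```text
time: 17.6
ee_pos: [535.4, 147.2, 45.9]
ee_rot: [-180.0, 19.7, 172.4]
contact_force: [-8.2, 1.9, 0.1]
width: 55.4
```

Run:
```python
from plan import *
goto((-26.2,-5.1,0),1,3,gap=1,h=44)
```

```text
now [535.4 147.2  45.9] [-180.    19.7  172.4] F [-8.2  1.9  0.1] t 17.6
rows 3 translation [ 0.82 -1.54  0.4 ] rot [ 0.0012 -0.0015  0.0036]
```

Request:
drive_tool([
  {"translation":[-3,0,1.6],"delta_rot":[0,0,0],"claw":0.35},
  {"translation":[-4,0,0.9],"delta_rot":[0,0,0],"claw":0.35},
  {"translation":[-4,0,0.9],"delta_rot":[0,0,0],"claw":0.35},
  {"translation":[-4,0,0.9],"delta_rot":[0,0,0],"claw":0.35},
  {"translation":[-4,0,0.9],"delta_rot":[0,0,0],"claw":0.35},
  {"translation":[-4,0,0.9],"delta_rot":[0,0,0],"claw":0.35},
])

```text
time: 18.35
ee_pos: [552.4, 143.1, 45.0]
ee_rot: [-179.6, 19.0, 172.5]
contact_force: [-18.5, 3.0, 2.8]
width: 55.5
```

Run:
```python
from plan import *
goto((0,-4,0),1,3,gap=0,h=44)
p,R,s=pose(); q=rel([*p[:2],0]); print("tool rel",q)
```

```text
now [552.4 143.1  45. ] [-179.6   19.   172.5] F [-18.5   3.    2.8] t 18.35
rows 3 translation [-2.39 -0.63  1.19] rot [-0.0007 -0.0057  0.0039]
tool rel [-56.46415105  -1.16431567   8.25059225]
```

Request:
drive_tool([
  {"translation":[-3,0,0.9],"delta_rot":[0,0,0],"claw":0.35},
  {"translation":[-3,0,0.9],"delta_rot":[0,0,0],"claw":0.35},
  {"translation":[-3,0,0.9],"delta_rot":[0,0,0],"claw":0.35},
])

```text
time: 18.73
ee_pos: [561.0, 141.6, 44.9]
ee_rot: [-179.6, 18.9, 172.4]
contact_force: [-27.3, 7.8, 9.4]
width: 55.2
```

```bash
python3 - <<'E'
from plan import *
goto((0,-4,0),1,3,gap=0,h=44)
p,R,s=pose(); q=rel([*p[:2],0]); print("tool rel",q)
E
python3 look.py 15
```

```text
now [561.  141.6  44.9] [-179.6   18.9  172.4] F [-27.3   7.8   9.4] t 18.73
rows 3 translation [ 0.35 -0.54  0.2 ] rot [-0.0009 -0.0063  0.0037]
tool rel [-47.72314939  -1.36313362   8.25059225]
[561.  141.6  44.9] [-179.6   18.9  172.4] [-27.3   7.8   9.4] [ 13.  23. 118. -19.  22. -52.] 18.725
```

View pics/top15.png

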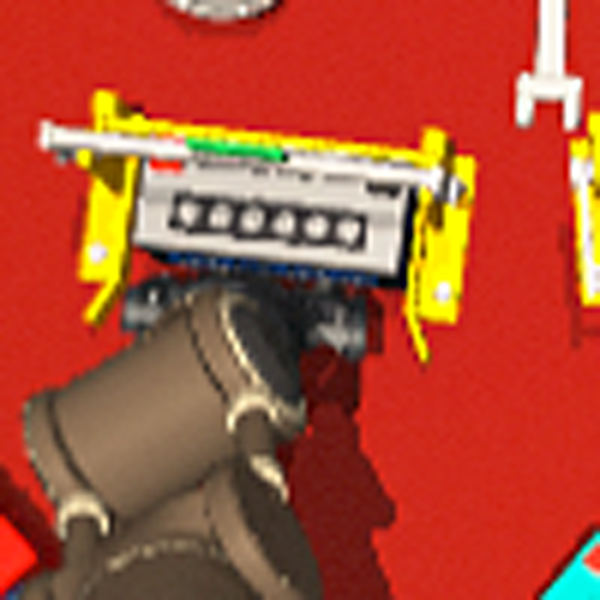

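View pics/side15.png

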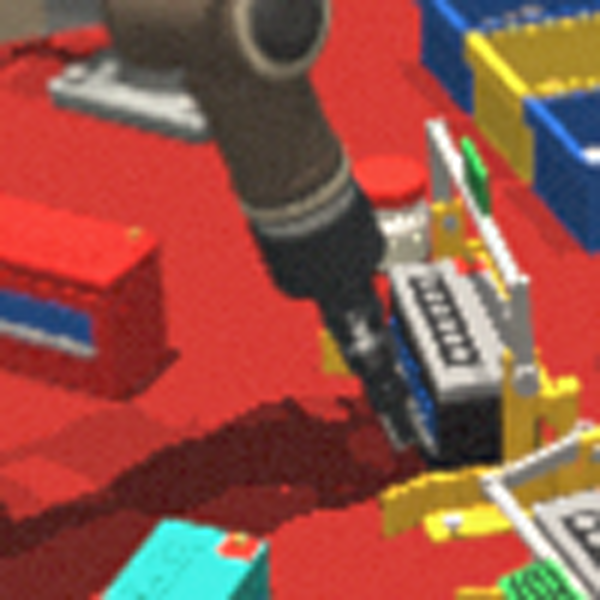

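Request:
drive_tool([
  {"translation":[-2,0,0.5],"delta_rot":[0,0,0],"claw":0.35},
  {"translation":[-1.5,0,0.4],"delta_rot":[0,0,0],"claw":0.35},
])

```text
time: 19.08
ee_pos: [561.2, 141.6, 44.8]
ee_rot: [-179.5, 18.6, 172.4]
contact_force: [-36.4, 10.0, 20.1]
width: 55.4
```

Run:
```python
from plan import *
p,R,s=pose(); q=rel([*p[:2],0]); print("tool rel",q,p,s["contact_force"],s["joint_vel"].round(1))
bfit([(403,285),(135,246)],150,150,idx=(2,3))
```

```text
tool rel [-47.46306883  -1.3727042    8.25059225] [561.23119154 141.55258915  44.80648836] [-36.41025776   9.95403446  20.11801352] [-0.1  0.3 -0.9  1.4  1.5 -1.5]
bat world [ 6.04334e+02  1.27760e+02 -1.67000e-01] rel [-2.8 -8.8 -1.3] res 0.19
```

Request:
drive_tool([
  {"translation":[10,0,-4],"delta_rot":[0,0,0],"claw":0.35},
  {"translation":[12,0,-4],"delta_rot":[0,0,0],"claw":0.35},
  {"translation":[25,0,-9],"delta_rot":[0,0,0],"claw":0.35},
  {"translation":[30,0,-11],"delta_rot":[0,0,0],"claw":0.35},
  {"translation":[0,0,0],"delta_rot":[0,0,0],"claw":0.35},
])

```text
time: 19.7
ee_pos: [492.5, 153.8, 50.9]
ee_rot: [179.9, 20.1, 172.5]
contact_force: [0.2, 0.2, 0.2]
width: 55.7
```

```bash
sed -i 's/170,110,270,210/190,110,290,210/' look.py; python3 look.py 16
```

```text
[492.5 153.8  50.9] [179.9  20.1 172.5] [0.2 0.2 0.2] [ 17.  18. 127. -26.  19. -43.] 19.7
```

View pics/top16.png

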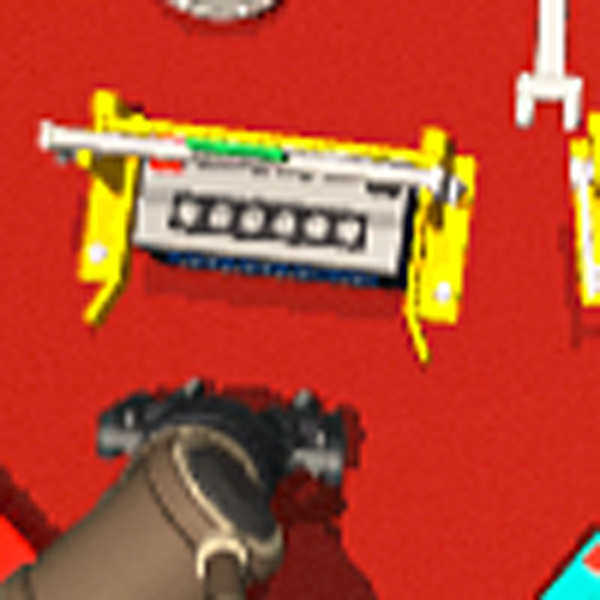

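View pics/side16.png

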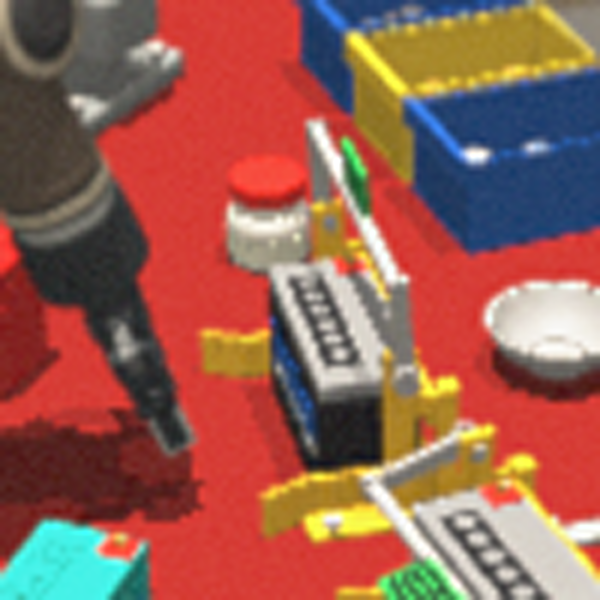

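```bash
cat > ov.py <<'E'
import sys
from plan import *
k=sys.argv[1]; b=[float(v) for v in sys.argv[2:5]]
P=tf(w(b),box())
for n,o in(("top",(150,150)),("side",(190,110))):
    im=cv2.imread(f"pics/{n}{k}.png"); q=((proj(n,P)+.5-o)*6-.5)
    for i,j in((4,5),(5,6),(6,7),(7,4),(6,2),(7,3),(2,3),(5,1)):
        cv2.line(im,tuple((q[i]*16).astype(int)),tuple((q[j]*16).astype(int)),(255,0,255),1,cv2.LINE_AA,4)
    cv2.imwrite(f"pics/ov_{n}{k}.png",im[100:400] if n=="top" else im[200:500])
a=cv2.imread(f"pics/ov_top{k}.png");c=cv2.imread(f"pics/ov_side{k}.png")
cv2.imwrite(f"pics/ov{k}.png",np.vstack([a,c]))
E
python3 ov.py 16 0 -5 0
```

```text
(no output)
```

View pics/ov16.png

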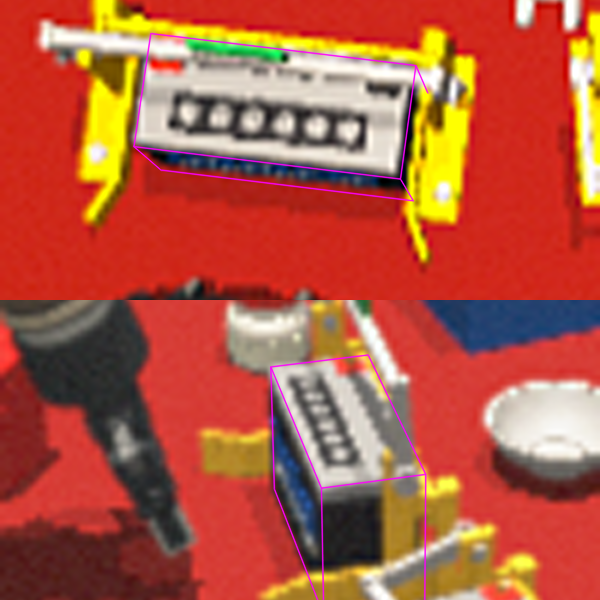

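Run:
```python
from plan import *
goto((0,-5,0),-22,6,gap=5,h=46)
```

```text
now [495.6 154.3  51.9] [179.8  20.3 172.5] F [-0.5  0.1  0.1] t 19.8
rows 6 translation [-9.13 -4.89  4.39] rot [0.0014 0.0009 0.0019]
```

Request:
drive_tool([
  {"translation":[-9,-4.9,4.4],"delta_rot":[0.0014,0.001,0.002],"claw":0.35},
  {"translation":[-9,-4.9,4.4],"delta_rot":[0.0014,0.001,0.002],"claw":0.35},
  {"translation":[-9,-4.9,4.4],"delta_rot":[0.0014,0.001,0.002],"claw":0.35},
  {"translation":[-9,-4.9,4.4],"delta_rot":[0.0014,0.001,0.002],"claw":0.35},
  {"translation":[-9,-4.9,4.4],"delta_rot":[0.0014,0.001,0.002],"claw":0.35},
  {"translation":[-9,-4.9,4.2],"delta_rot":[0.0014,0.001,0.002],"claw":0.35},
  {"translation":[-3,0,1],"delta_rot":[0,0,0],"claw":0.35},
  {"translation":[-2.5,0,0.6],"delta_rot":[0,0,0],"claw":0.35},
])

```text
time: 20.8
ee_pos: [553.9, 115.4, 44.4]
ee_rot: [-179.9, 19.7, 171.7]
contact_force: [-0.6, 0.1, 0.6]
width: 55.4
```

Run:
```python
from plan import *
p,R,s=pose(); q=rel([*p[:2],0]); print("tool rel",q,p.round(1),s["contact_force"].round(1))
goto((0,-5,0),-22,1,gap=0,h=44)
```

```text
tool rel [-50.93116926 -28.29220859   8.25059225] [553.9 115.4  44.4] [-0.6  0.1  0.6]
now [553.9 115.4  44.4] [-179.9   19.7  171.7] F [-0.6  0.1  0.6] t 20.8
rows 1 translation [-2.16  1.3   1.18] rot [-0.0024 -0.0053 -0.0004]
```

Request:
drive_tool([
  {"translation":[-2.5,0,0.5],"delta_rot":[0,0,0],"claw":0.35},
  {"translation":[-2,0,0.4],"delta_rot":[0,0,0],"claw":0.35},
  {"translation":[-1.5,0,0.3],"delta_rot":[0,0,0],"claw":0.35},
])

```text
time: 21.18
ee_pos: [556.8, 115.0, 44.5]
ee_rot: [-179.8, 19.4, 171.8]
contact_force: [-13.1, 4.7, 11.7]
width: 55.5
```

Run:
```python
from plan import *
p,R,s=pose(); q=rel([*p[:2],0]); print("tool rel",q,p.round(1),s["contact_force"].round(1))
```

```text
tool rel [-47.99758471 -28.28918875   8.25059225] [556.8 115.   44.5] [-13.1   4.7  11.7]
```

Request:
drive_tool([
  {"translation":[-2,0,0.4],"delta_rot":[0,0,0],"claw":0.35},
  {"translation":[-2,0,0.4],"delta_rot":[0,0,0],"claw":0.35},
  {"translation":[-1.5,0,0.2],"delta_rot":[0,0,0],"claw":0.35},
])

```text
time: 21.55
ee_pos: [557.2, 114.5, 43.6]
ee_rot: [-179.6, 18.9, 171.9]
contact_force: [-23.5, 10.3, 15.9]
width: 55.4
```

Run:
```python
from plan import *
p,R,s=pose(); q=rel([*p[:2],0]); print("tool rel",q,p.round(1),s["contact_force"].round(1))
```

```text
tool rel [-47.58437875 -28.7148067    8.25059225] [557.2 114.5  43.6] [-23.5  10.3  15.9]
```

Request:
drive_tool([
  {"translation":[10,0,-4],"delta_rot":[0,0,0],"claw":0.35},
  {"translation":[25,0,-9],"delta_rot":[0,0,0],"claw":0.35},
  {"translation":[30,0,-20],"delta_rot":[0,0,0],"claw":1},
  {"translation":[10,0,-40],"delta_rot":[0,0,0],"claw":1},
  {"translation":[10,0,-50],"delta_rot":[0,0.08,0],"claw":1},
  {"translation":[10,0,-50],"delta_rot":[0,0.08,0],"claw":1},
  {"translation":[10,0,-50],"delta_rot":[0,0.09,0],"claw":1},
  {"translation":[0,0,-40],"delta_rot":[0,0.09,0],"claw":1},
])

```text
time: 22.55
ee_pos: [399.6, 138.7, 268.8]
ee_rot: [-180.0, 0.3, 171.7]
contact_force: [-0.3, 0.4, 0.1]
width: 0.1
```

```bash
python3 look.py 17
python3 - <<'E'
from plan import *
for n in("side","top"):
    print(n,[(x['p'],x['centre']) for x in nets.pinpoint(n,"hold_bar_tab")][:3],[(x['p'],x['extent']) for x in nets.search_frame(n,"hold_bar_tab")][:3])
E
```

```text
[399.6 138.7 268.8] [-180.     0.3  171.7] [-0.3  0.4  0.1] [ 13.  -6. 119.  -0.  68. -68.] 22.55
side [(0.53, [250.7, 138.5])] [(0.6, [241.0, 129.1, 23.5, 47.3]), (0.4, [297.1, 260.9, 49.5, 58.4])]
top [(0.73, [190.4, 174.0])] [(0.78, [158.5, 173.3, 68.1, 8.8])]
```

View pics/side17.png

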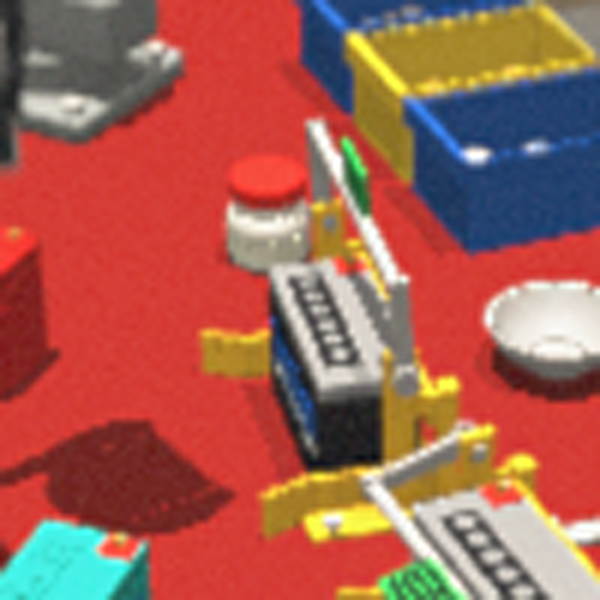

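View pics/top17.png

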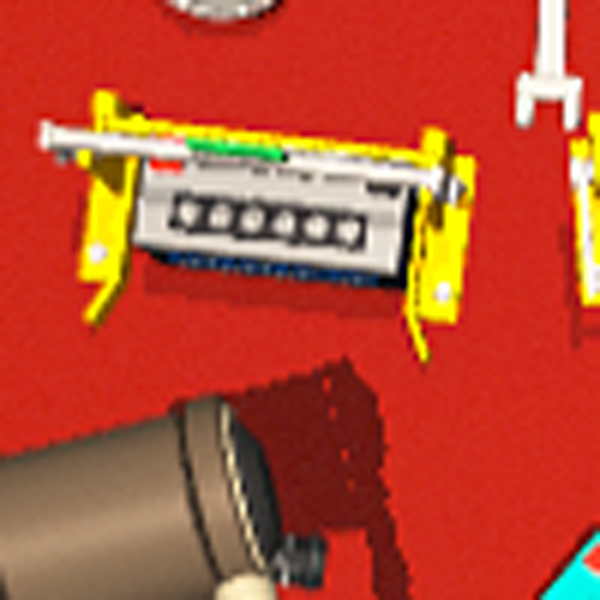

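Run:
```python
from plan import *
def bar(phi,y=0,r=79,o=5):
    b=phi-.22; return [15-r*np.cos(b)+o*np.sin(b),y,106+r*np.sin(b)+o*np.cos(b)]
tiles=[]
for phi in(1.7,1.8,1.9):
    row=[]
    for n,o in(("top",(150,150)),("side",(190,110))):
        im=cv2.imread(f"pics/{n}17.png")
        def P(l): return (proj(n,tf(CP,l))+.5-o)*6-.5
        for l,c in(([bar(phi,26,61),bar(phi,26,97),bar(phi,-26,97),bar(phi,-26,61)],(255,0,255)),([bar(phi,105,0,0),bar(phi,105,63,0),bar(phi,-105,63,0),bar(phi,-105,0,0)],(255,0,0))):
            cv2.polylines(im,[(P(l)*16).astype(np.int32)],c[1]>0 or c[2]>0,c,1,cv2.LINE_AA,4)
        row.append(im[80:230,20:480] if n=="top" else im[90:400,280:440])
    h=max(r.shape[0] for r in row); row=[cv2.copyMakeBorder(r,0,h-r.shape[0],0,0,cv2.BORDER_CONSTANT) for r in row]
    tiles.append(np.hstack(row))
a=np.hstack([t[:,460:] for t in tiles]); b=np.vstack([t[:150,:460] for t in tiles])
W=max(a.shape[1],b.shape[1]); pad=lambda i:cv2.copyMakeBorder(i,0,0,0,W-i.shape[1],cv2.BORDER_CONSTANT)
cv2.imwrite("pics/phi_s.png",cv2.resize(a,None,fx=1.6,fy=1.6)); cv2.imwrite("pics/phi_t.png",b)
```

```text
(no output)
```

View pics/phi_s.png

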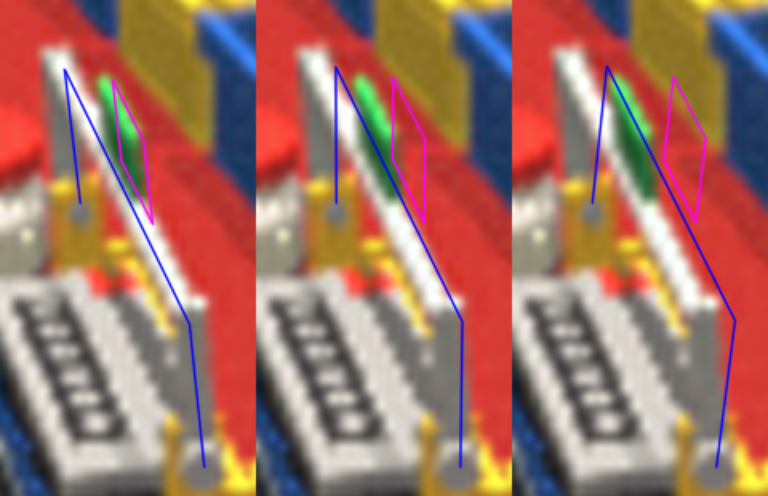

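View pics/phi_t.png

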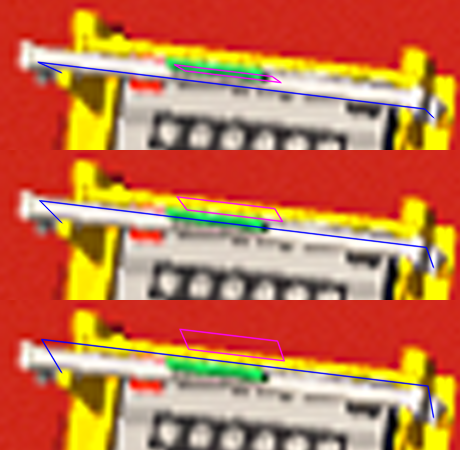

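Run:
```python
from plan import *
p,R,s=pose(); print(rel([*p[:2],0]).round(1),p[2])
go(tf(CP,[[48,0,272]])[0],-8.25,0,8)
```

```text
[-207.4  -28.1    8.3] 264.7835695109146
now [399.2 138.1 264.8] [-1.798e+02  1.000e-01  1.717e+02] F [-0.7 -0.6 -0.2] t 22.85
rows 8 translation [-31.92   3.53  -0.87] rot [-0.0004  0.0003 -0.0001]
```

Request:
drive_tool([
  {"translation":[-32,3.5,-1],"delta_rot":[0,0,0],"claw":1},
  {"translation":[-32,3.5,-1],"delta_rot":[0,0,0],"claw":1},
  {"translation":[-32,3.5,-1],"delta_rot":[0,0,0],"claw":1},
  {"translation":[-32,3.5,-1],"delta_rot":[0,0,0],"claw":1},
  {"translation":[-32,3.5,-1],"delta_rot":[0,0,0],"claw":1},
  {"translation":[-32,3.5,-1],"delta_rot":[0,0,0],"claw":1},
  {"translation":[-32,3.5,-1],"delta_rot":[0,0,0],"claw":1},
  {"translation":[-32,3.5,-1],"delta_rot":[0,0,0],"claw":1},
  {"translation":[0,0,0],"delta_rot":[0,0,0],"claw":1},
])

```text
time: 23.98
ee_pos: [657.9, 128.7, 272.2]
ee_rot: [-179.8, 0.1, 171.7]
contact_force: [-1.4, -0.1, 0.0]
width: 0.1
```

```bash
python3 - <<'E'
from plan import *
p,R,s=pose(); print(rel([*p[:2],0]).round(1),p[2])
go(tf(CP,[[46,0,206]])[0],-8.25,0,3)
E
python3 look.py 18
```

```text
[50.1 -0.2  8.3] 272.1783447835995
now [657.9 128.7 272.2] [-1.798e+02  1.000e-01  1.717e+02] F [-1.4 -0.1  0. ] t 23.98
rows 3 translation [ 1.37  0.11 22.06] rot [-0.0011  0.0004 -0.0006]
[657.9 128.7 272.2] [-1.798e+02  1.000e-01  1.717e+02] [-1.4 -0.1  0. ] [  7.  22.  86.  -0.  72. -74.] 23.975
```

View pics/side18.png

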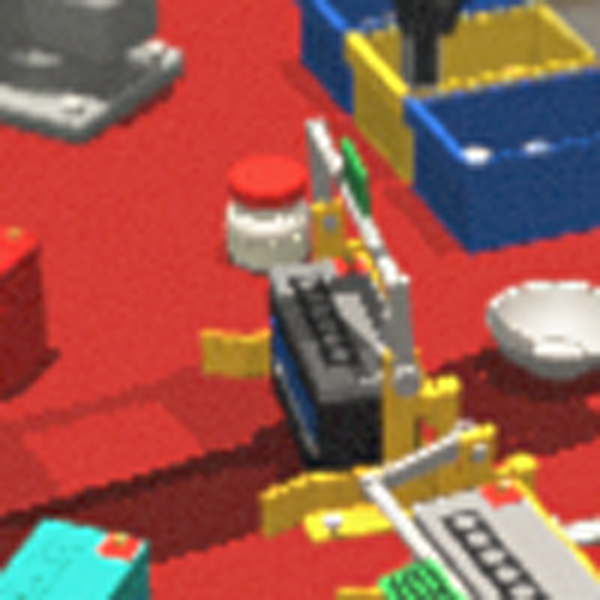

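Request:
drive_tool([
  {"translation":[0,0,22],"delta_rot":[0,0,0],"claw":1},
  {"translation":[0,0,22],"delta_rot":[0,0,0],"claw":1},
  {"translation":[0,0,22],"delta_rot":[0,0,0],"claw":1},
  {"translation":[5,0,0],"delta_rot":[0,0,0],"claw":1},
  {"translation":[5,0,0],"delta_rot":[0,0,0],"claw":1},
])

```text
time: 24.7
ee_pos: [647.1, 130.6, 209.7]
ee_rot: [-179.9, 0.2, 171.7]
contact_force: [0.7, 0.6, -1.1]
width: 0.2
```

```bash
python3 - <<'E'
from plan import *
p,R,s=pose(); print(rel([*p[:2],0]).round(1),p[2],s["contact_force"].round(1))
E
python3 look.py 19
```

```text
[39.1  0.1  8.3] 209.67267739168145 [ 0.7  0.6 -1.1]
[647.1 130.6 209.7] [-179.9    0.2  171.7] [ 0.7  0.6 -1.1] [  8.  24.  91.  -0.  65. -74.] 24.7
```

View pics/side19.png

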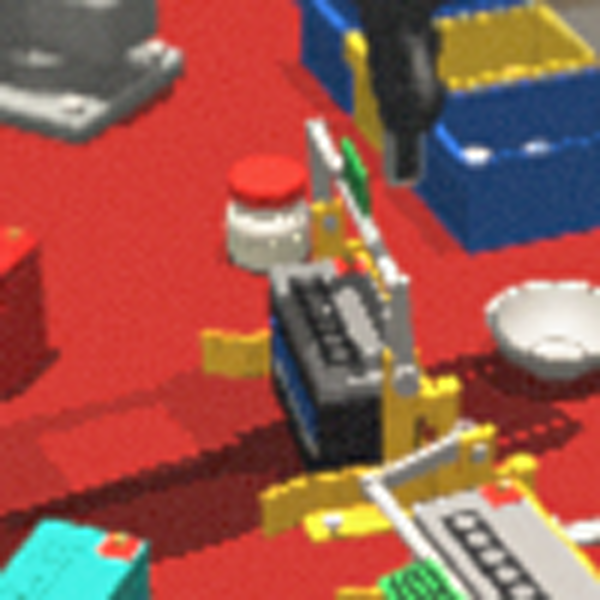

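Request:
drive_tool([
  {"translation":[7,0,0],"delta_rot":[0,0,0],"claw":1},
  {"translation":[7,0,0],"delta_rot":[0,0,0],"claw":1},
  {"translation":[8,0,0],"delta_rot":[0,0,0],"claw":1},
  {"translation":[8,0,0.5],"delta_rot":[0,0,0],"claw":1},
  {"translation":[7.6,0,2.4],"delta_rot":[0,0,0],"claw":1},
  {"translation":[7.6,0,2.4],"delta_rot":[0,0,0],"claw":1},
])

```text
time: 25.55
ee_pos: [603.0, 136.9, 204.0]
ee_rot: [-179.9, 0.3, 171.7]
contact_force: [1.4, -0.7, 0.4]
width: 0.3
```

```bash
python3 - <<'E'
from plan import *
p,R,s=pose(); print(rel([*p[:2],0]).round(1),p[2],s["contact_force"].round(1))
E
python3 look.py 20
```

```text
[-5.5 -0.   8.3] 203.98972190793532 [ 1.4 -0.7  0.4]
[603.  136.9 204. ] [-179.9    0.3  171.7] [ 1.4 -0.7  0.4] [  9.  20.  97.  -0.  63. -73.] 25.55
```

View pics/side20.png

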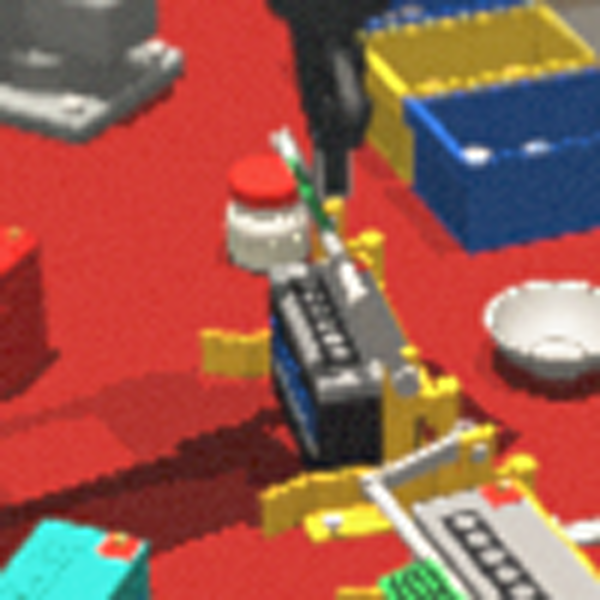

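The bar is swinging over with the finger behind the tab, so I'm continuing along the arc.

Request:
drive_tool([
  {"translation":[7,0,3.9],"delta_rot":[0,0,0],"claw":1},
  {"translation":[7,0,3.9],"delta_rot":[0,0,0],"claw":1},
  {"translation":[6.1,0,5.3],"delta_rot":[0,0,0],"claw":1},
  {"translation":[6.1,0,5.3],"delta_rot":[0,0,0],"claw":1},
  {"translation":[4.9,0,6.2],"delta_rot":[0,0,0],"claw":1},
  {"translation":[4.9,0,6.2],"delta_rot":[0,0,0],"claw":1},
  {"translation":[3.6,0,7.2],"delta_rot":[0,0,0],"claw":1},
  {"translation":[3.6,0,7.2],"delta_rot":[0,0,0],"claw":1},
])

```text
time: 26.65
ee_pos: [560.3, 143.0, 157.6]
ee_rot: [-179.9, 0.2, 171.7]
contact_force: [0.4, -0.7, 0.3]
width: 0.0
```

```bash
python3 - <<'E'
from plan import *
p,R,s=pose(); print(rel([*p[:2],0]).round(1),p[2],s["contact_force"].round(1))
E
python3 look.py 21
```

```text
[-48.6  -0.    8.3] 157.64688550240547 [ 0.4 -0.7  0.3]
[560.3 143.  157.6] [-179.9    0.2  171.7] [ 0.4 -0.7  0.3] [ 10.  19. 104.  -0.  56. -71.] 26.65
```

View pics/side21.png

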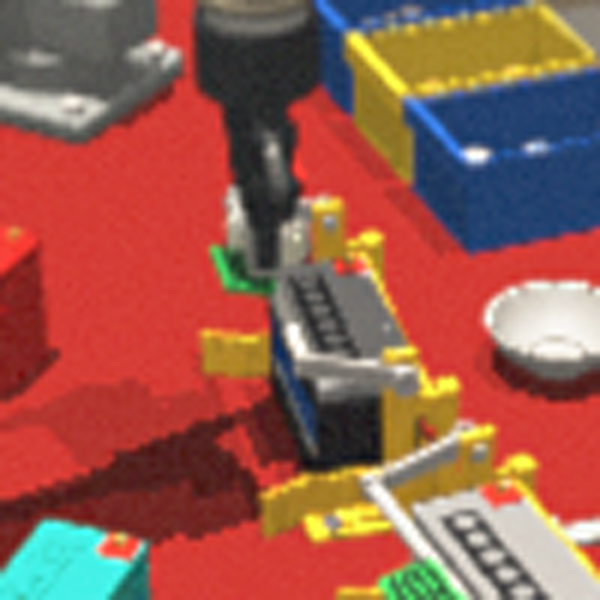

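Request:
drive_tool([
  {"translation":[2,0,8],"delta_rot":[0,0,0],"claw":1},
  {"translation":[2,0,8],"delta_rot":[0,0,0],"claw":1},
  {"translation":[3,0,7],"delta_rot":[0,0,0],"claw":1},
  {"translation":[3,0,5],"delta_rot":[0,0,0],"claw":1},
  {"translation":[3,0,3],"delta_rot":[0,0,0],"claw":1},
])

```text
time: 27.38
ee_pos: [547.6, 144.8, 126.8]
ee_rot: [-179.9, 0.2, 171.7]
contact_force: [1.1, -0.0, 1.9]
width: -0.2
```

Request:
drive_tool([
  {"translation":[0,0,2],"delta_rot":[0,0,0],"claw":1},
  {"translation":[0,0,2],"delta_rot":[0,0,0],"claw":1},
  {"translation":[0,0,0],"delta_rot":[0,0,0],"claw":1},
])

```text
time: 27.75
ee_pos: [547.5, 144.8, 122.9]
ee_rot: [-179.9, 0.2, 171.7]
contact_force: [-0.3, 0.4, 0.5]
width: 0.3
```

```bash
python3 - <<'E'
from plan import *
p,R,s=pose(); print(rel([*p[:2],0]).round(1),p[2],s["contact_force"].round(1))
E
python3 look.py 22
```

```text
[-61.5  -0.1   8.3] 122.9385790818292 [-0.3  0.4  0.5]
[547.5 144.8 122.9] [-179.9    0.2  171.7] [-0.3  0.4  0.5] [ 11.  21. 107.  -0.  52. -71.] 27.75
```

View pics/side22.png

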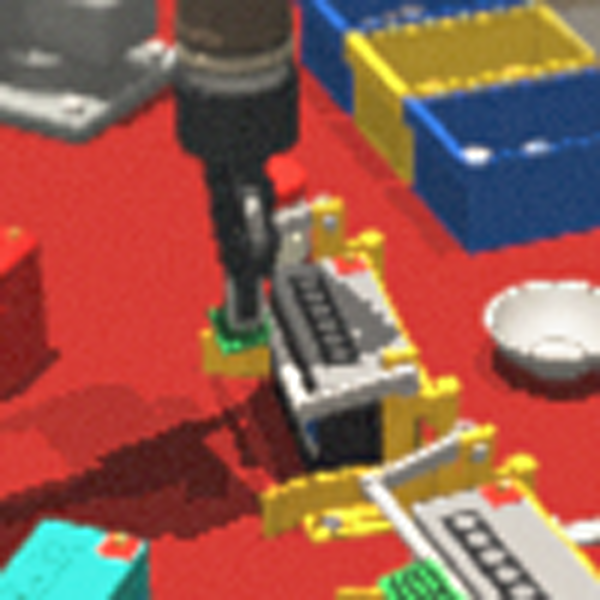

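Request:
drive_tool([
  {"translation":[0,0,1.5],"delta_rot":[0,0,0],"claw":1},
  {"translation":[0,0,1.5],"delta_rot":[0,0,0],"claw":1},
  {"translation":[0,0,1],"delta_rot":[0,0,0],"claw":1},
])

```text
time: 28.22
ee_pos: [548.2, 144.8, 120.5]
ee_rot: [-179.9, 0.2, 171.7]
contact_force: [-3.6, -1.7, 10.0]
width: -0.0
```

Request:
drive_tool([
  {"translation":[0,0,1],"delta_rot":[0,0,0],"claw":1},
  {"translation":[0,0,1],"delta_rot":[0,0,0],"claw":1},
])

```text
time: 28.48
ee_pos: [548.3, 144.8, 120.2]
ee_rot: [-179.9, 0.2, 171.7]
contact_force: [-6.5, -1.4, 19.6]
width: -0.1
```

Request:
drive_tool([
  {"translation":[0,0,-10],"delta_rot":[0,0,0],"claw":1},
  {"translation":[5,0,-30],"delta_rot":[0,0,0],"claw":1},
  {"translation":[20,0,-45],"delta_rot":[0,0,0],"claw":1},
  {"translation":[40,0,-40],"delta_rot":[0,0,0],"claw":1},
  {"translation":[50,0,-20],"delta_rot":[0,0,0],"claw":1},
  {"translation":[40,0,0],"delta_rot":[0,0,0],"claw":1},
  {"translation":[0,0,0],"delta_rot":[0,0,0],"claw":1},
])

```text
time: 29.35
ee_pos: [391.6, 167.8, 261.4]
ee_rot: [-179.9, 0.2, 171.8]
contact_force: [0.6, 0.3, 0.0]
width: 0.4
```

```bash
python3 look.py 23; python3 ov.py 23 0 -5 0
python3 - <<'E'
from plan import *
def bar(phi,y=0,r=79,o=5):
    b=phi-.22; return [15-r*np.cos(b)+o*np.sin(b),y,106+r*np.sin(b)+o*np.cos(b)]
ims=[]
for n,o in(("top",(150,150)),("side",(190,110))):
    im=cv2.imread(f"pics/{n}23.png")
    P=lambda l:(proj(n,tf(CP,l))+.5-o)*6-.5
    for phi,c in((0,(255,0,255)),(0.15,(255,255,0))):
        cv2.polylines(im,[(P([bar(phi,26,61),bar(phi,26,97),bar(phi,-26,97),bar(phi,-26,61)])*16).astype(np.int32)],True,c,1,cv2.LINE_AA,4)
        cv2.polylines(im,[(P([bar(phi,108,0,0),bar(phi,108,63,0),bar(phi,-108,63,0),bar(phi,-108,0,0)])*16).astype(np.int32)],False,c,1,cv2.LINE_AA,4)
    ims.append(im[80:360] if n=="top" else im[150:470])
cv2.imwrite("pics/end.png",np.vstack(ims))
for n in("top","side"): cv2.imwrite(f"pics/{n}_full.png",eyes.camera(n)[:,:,::-1])
E
```

```text
[391.6 167.8 261.4] [-179.9    0.2  171.8] [0.6 0.3 0. ] [ 17.  -6. 119.  -0.  67. -64.] 29.35
```

View pics/side23.png

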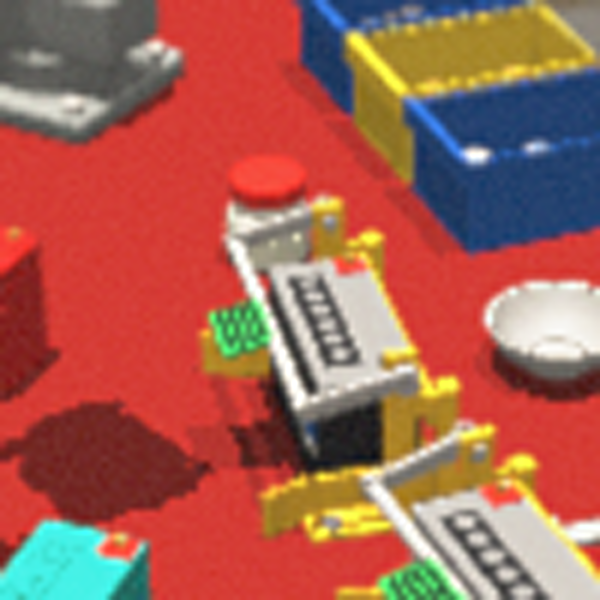

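View pics/end.png

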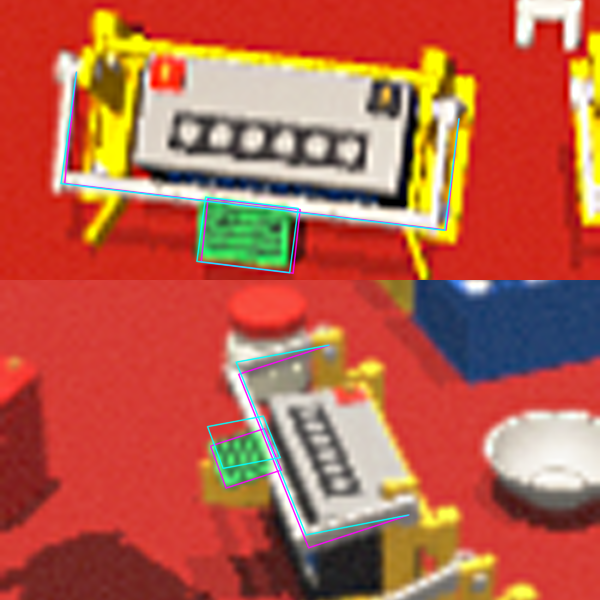

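View pics/ov23.png

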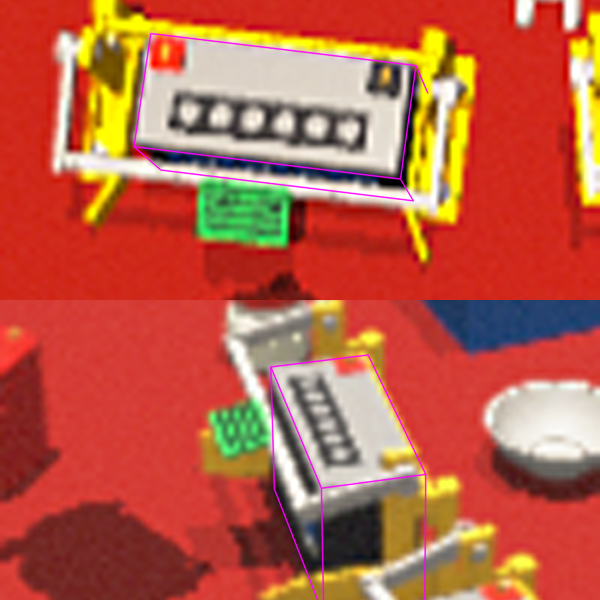

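View pics/top_full.png

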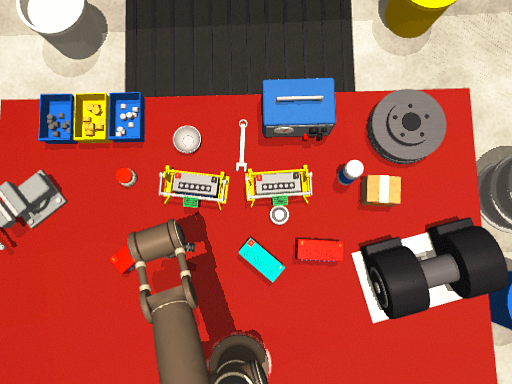

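Run:
```python
from plan import *
im=cv2.imread("pics/top_full.png")
ims=[]
for b in((0,-5,0),):
    big=cv2.resize(im[160:215,150:235],None,fx=9,fy=9,interpolation=cv2.INTER_CUBIC)
    raw=big.copy()
    q=(proj("top",tf(w(b),box()))+.5-[150,160])*9-.5
    for i,j in((4,5),(5,6),(6,7),(7,4)): cv2.line(big,tuple((q[i]*16).astype(int)),tuple((q[j]*16).astype(int)),(255,0,255),1,cv2.LINE_AA,4)
    cv2.imwrite("pics/fin.png",big); cv2.imwrite("pics/finr.png",raw)
# subpixel edges of the lid by brightness along cradle x, at several y, both edges
g=im.astype(float).min(axis=2) # grey lid high, yellow/red low
for y in range(-70,70,10):
    xs=np.arange(-50,-10,0.5); uv=proj("top",tf(CP,np.c_[xs,np.full(len(xs),y),np.full(len(xs),94)]))
    v=cv2.remap(g.astype(np.float32),uv[:,0].astype(np.float32)[None],uv[:,1].astype(np.float32)[None],cv2.INTER_LINEAR)[0]
    xr=np.arange(10,50,0.5); uv=proj("top",tf(CP,np.c_[xr,np.full(len(xr),y),np.full(len(xr),94)]))
    v2=cv2.remap(g.astype(np.float32),uv[:,0].astype(np.float32)[None],uv[:,1].astype(np.float32)[None],cv2.INTER_LINEAR)[0]
    print(y,xs[np.argmax(np.gradient(v))],xr[np.argmin(np.gradient(v2))])
```

```text
-70 -48.0 36.0
-60 -50.0 16.0
-50 -48.0 35.5
-40 -50.0 36.0
-30 -50.0 35.0
-20 -47.5 34.0
-10 -46.0 37.0
0 -47.0 35.0
10 -32.5 34.0
20 -47.0 35.0
30 -31.0 36.0
40 -50.0 32.5
50 -50.0 35.5
60 -48.5 15.0
```

View pics/fin.png

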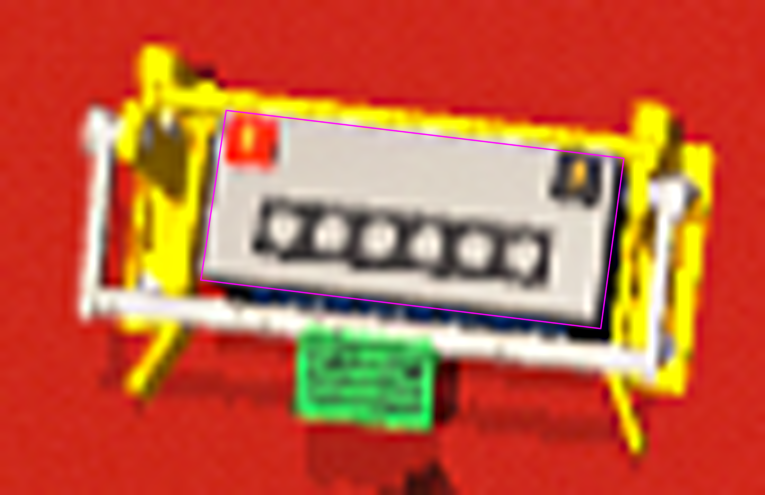

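The last pictures show the battery square and flush with the back stop. The bar matches the fully-down model, and the neighbouring things have not moved. I'm handing the job in.

```bash
python3 -c "
from bench import order,sensors
print(sensors.observe()['time'],order.job_done())"
```

```text
the job is handed in; nothing more can be done
29.55 None
```

The battery is home in the empty left cradle with the hold-down bar down across its front, and I handed the job in at about 29.6 s. No verdict is reported.

**Battery:** I pushed it in with the fingers low on its front face: turned it left, slid it diagonally into the mouth, turned it back and pushed it to the back stop. It stayed upright in every picture.
- **Seating:** A centred push and a second push on the right side both stopped at the same depth, within 0.2 mm. In the final top picture the home-pose outline matches the lid, about 5 mm right of centre and within the guide clearance.
- **Disagreeing checks:** An earlier two-corner fit read −1.3° and −2.8 mm, but the repeat push and the full-lid outline did not support it. My automatic edge check failed on the front edge. On the rear edge most readings fell at 34–37 mm, against 32.5 mm expected, with a few misreads.

**Bar:** I pushed the green tab over and down until it stopped at about 20 N, with the fingertip about 95 mm above the bench. Pictures from both cameras match the fully-down position.

**Forces and surroundings:** The highest wrist force I read was about 43 N, from the fingers against the back stop. While pushing, the hand sagged up to 6 mm, which brought the gripper body within an estimated 1–2 mm of the lid. I corrected this twice, and I can't rule out a light touch. The hand is now clear. The top picture shows the stored battery, bearing, jar, can, carton, wrench, dish and look-alikes where they were; the left red look-alike is partly hidden by the arm.

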